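# Clear the drilling board, stow the scraper and stack the strips for drilling

### The arm

A 6-joint arm with a two-finger parallel gripper is mounted at the origin on the work surface. World frame = base frame: x ahead of the robot, y to its left, z up, the work surface at z = 0. Lengths are in m, angles in rad, forces in N, time in s.
With the tool pointing down it reaches from about 0.325 to 0.85 m from the base axis. Payload 15.5 kg.
Tool frame: the origin (TCP) lies on the centre line of the jaws, within the pads' length; the fingertips stand 17 mm ahead of it and the grasp point (between the pads) lies 2 mm behind it; z points along the fingers, y is the direction in which the jaws open and shut (so a half turn about z gives the same grasp; the last joint's range is limited). The gripper opens to 91 mm and grips with 3 to 60 N. Pads are 32 mm wide; open, the fingers measure 118 mm over their backs; the gripper's body (76 mm by 178 mm) begins 60 mm behind the grasp point.
Start: joints at [-0.096, 0.494, 1.345, -0, 1.302, -0.096], TCP at [0.625, 0, 0.231] pointing down, gripper open.
Joint ranges: [-2.91, 2.91], [-0.82, 2.16], [0.22, 2.67], [-1.22, 4.37], [0.12, 2.79], [-3.08, 3.08]. Speed limits (rad/s): [1.89, 1.89, 2.57, 3.01, 3.01, 3.01].

### API

Orientations are given as a 3x3 rotation matrix whose columns are the frame's x, y, z axes.
In Python, from plant import * gives the robot as it stands. The module is installed in compiled form; this text tells all that it offers. Calls block until the motion is done:
- movep(position, orientation): joint-space move of the TCP to a pose.
- movel(position, orientation=None, v=0.15): straight line of the TCP; orientation=None keeps the orientation; v is the mean speed in m/s.
- move_joints(angles): joint-space move.
- release() and close(squeeze=None): open the fingers fully, or close them until they stop; squeeze is the grip in N (None keeps the last).
- hold(seconds).
- solve_ik(position, orientation): joint angles nearest the present ones, or None.
- get_image(name): name is "scene" or "side" or "wrist"; returns a dict with "color" (384x512x3 uint8, red, green, blue), "depth" (384x512 float32, m along the optical axis (not along the pixel's ray), 0 where there is no reading), "K" (3x3 intrinsics, pixels), "dist_coeffs" ([k1, k2, p1, p2, k3] as OpenCV has them; the pictures are not rectified), "T" (4x4, takes a point from camera to world coordinates); the wrist camera has in their place "hand_eye" (4x4, takes a point from camera to tool coordinates, whose origin is the TCP and whose axes are the flange's). Camera axes: x right, y down, z forward; pixel columns grow to the right and rows downward; lengths in m; the calibration is good to about 2 mm. A picture is of the moment at which its call begins: read the wrist's pose just before it.
A pose or a line that the arm cannot do raises IKError and nothing moves.
- sign_off(): hands the job in, once; it reports no verdict.
Readings, each from a call of its own:
- current_time(): time.
- current_qpos(): joint angles.
- current_qvel(): joint speeds.
- current_effort(): joint torques, N m.
- current_tcp_pos(): TCP position.
- current_ee_rot(): TCP orientation.
- current_wrist_force(): force on the tool from outside, world axes, zero at the start.
- current_moment(): the same for the moment, N m.
- current_width(): opening from 0.0 (shut) to 1.0 (fully open).
Only numpy, scipy, OpenCV 4.12 (cv2) and the standard library are available. Lean on these libraries where they do the work, as an engineer would, in place of code of your own. Each camera call takes 0.05 s, during which the arm holds its last target.

### The job

Get the drilling board ready: push every loose aluminium chip off its top into the catch trough with the scraper block, without touching the chips with the fingers and before any strip goes on the board. Then slide the scraper fully home in its holder slot, and stack all the plywood strips flat in one square pile on the white outline, leaving the other things on the bench alone.

Things in the scene. Friction and masses are not known exactly. Their poses are not given: they have to be found in the camera images.
- board: Fixed black drilling board, 230 (x) x 180 (y) x 40 mm; origin at the centre of its underside; x points roughly away from the robot, z up. Flat top at z = 40 mm, edged by rails 12 mm high: along both long sides (160 mm clear between) and across the near end (inner face at x = -105 mm). The far end (x = 115 mm) is open: a low steel catch trough is fixed beyond it.
- mark (a point): Centre of the white painted outline on the board's top (x = 0, y = 0, z = 40 mm of the board); the outline is 146 x 50 mm, its long sides along the board's x.
- trough (a point): Centre of the floor of the catch trough at the board's far end: inside 85 mm (board x, from 115 to 200 mm) by 170 mm (board y), floor 4 mm and walls 32 mm above the bench, open on top; the board's end face is its near wall.
- scraper: Loose scraper block, about 0.25 kg: a flat aluminium sole 110 mm (its x) by 60 mm (its y) by 12 mm, with an upright dark wooden grip 80 mm (x) by 20 mm (y) on its middle, from 12 to 62 mm above the sole's underside. Origin at the centre of the underside; z up. Stands on the bench at the start. It is the same both ways round.
- holder: Fixed grey holder, 87 mm wide, with an undercut slot for the scraper. Origin on the bench, where the scraper's origin lies when pushed home, scraper's x along the holder's x (either way round). The scraper slides in along holder +x on the bench top: slot 67 mm wide and 17 mm high under two lips (tops at 22 mm; 40 mm between them for the grip), end stop at x = 55.5 mm.
- mouth (a point): Middle of the mouth of the slot, on the bench, 35 mm before the holder's origin (x = -35 mm); before it the side walls flare outward, out to x = -61 mm (109 mm wide over all there).
- mat: Thin black rubber mat fixed on the bench, 310 x 170 x 3 mm, under the wooden strips; origin at the centre of its underside.
- strip0: Loose flat plywood strip, 140 mm (its x) by 44 mm (its y) by 12 mm thick, 0.065 kg; origin at the centre of its underside. Starts flat on the rubber mat; three or four strips are present, all alike.
- strip1: Loose flat plywood strip, 140 mm (its x) by 44 mm (its y) by 12 mm thick, 0.065 kg; origin at the centre of its underside. Starts flat on the rubber mat; three or four strips are present, all alike.
- strip2: Loose flat plywood strip, 140 mm (its x) by 44 mm (its y) by 12 mm thick, 0.065 kg; origin at the centre of its underside. Starts flat on the rubber mat; three or four strips are present, all alike.
- strip3: Loose flat plywood strip, 140 mm (its x) by 44 mm (its y) by 12 mm thick, 0.065 kg; origin at the centre of its underside. Starts flat on the rubber mat; three or four strips are present, all alike.
- chip0: Loose aluminium offcut chip, 30 x 22 x 8 mm (x, y, z), 12 to 17 g; origin at the centre of its underside. Starts on the board's top; three to six chips are present.
- chip1: Loose aluminium offcut chip, 26 x 24 x 8 mm (x, y, z), 12 to 17 g; origin at the centre of its underside. Starts on the board's top; three to six chips are present.
- chip2: Loose aluminium offcut chip, 34 x 20 x 9 mm (x, y, z), 12 to 17 g; origin at the centre of its underside. Starts on the board's top; three to six chips are present.
- chip3: Loose aluminium offcut chip, 28 x 26 x 8 mm (x, y, z), 12 to 17 g; origin at the centre of its underside. Starts on the board's top; three to six chips are present.
- chip4: Loose aluminium offcut chip, 32 x 22 x 8 mm (x, y, z), 12 to 17 g; origin at the centre of its underside. Starts on the board's top; three to six chips are present.
- chip5: Loose aluminium offcut chip, 25 x 25 x 9 mm (x, y, z), 12 to 17 g; origin at the centre of its underside. Starts on the board's top; three to six chips are present.
- aerosol: Bystander, to be left alone: upright spray can, 60 mm across, 115 mm tall; loose.
- tape: Bystander, to be left alone: yellow roll of tape lying flat, 90 mm across, 25 mm high; loose.
- driver: Bystander, to be left alone: screwdriver lying on the bench at the right; loose.
- jar: Bystander, to be left alone: clear jar with a black lid, 70 mm across, 90 mm tall; loose.
- wrench: Bystander, to be left alone: open-ended wrench lying on the bench; loose.

How it is judged:
By the outcome, as a careful person would: the job done as asked, in the order asked, and still so for the second after the job is handed in, with the robot touching nothing.
Of strip0, strip1, strip2, strip3 only 3 to 4 are there at a start; the rules pass over those that are not, and their reading is None.
Of chip0, chip1, chip2, chip3, chip4, chip5 only 3 to 6 are there at a start; the rules pass over those that are not, and their reading is None.
At some moment in a run one of scraper may be knocked a few centimetres aside while the robot is not near it.
Once in a run the grip may slacken for a moment while it holds something.
It also fails if it takes over 208 s, if anything falls off the work surface, if the arm or the gripper's body presses on something with over 40 N, if the wrist force passes 120 N, or if a joint passes its speed limit or range.

## Working session

There is one attempt and no reset: what is moved stays moved. The work goes in short steps, each a Python script; the robot and the scene stay as the last script left them, time stands still between calls to the robot, and variables do not carry over. Pictures are saved under pics/ and viewed, and the job is handed in when it is done.

```bash
ls; mkdir -p pics
python3 - <<'E'
from plant import *
import cv2, numpy as np, pickle
for n in ["scene","side","wrist"]:
    p=(current_tcp_pos(),current_ee_rot())
    im=get_image(n); im['pose']=p
    pickle.dump(im,open(f'pics/{n}0.pkl','wb'))
    cv2.imwrite(f'pics/{n}0.png',cv2.resize(im['color'][:,:,::-1],(800,600),interpolation=cv2.INTER_CUBIC))
    print(n,im['K'].tolist(),im['dist_coeffs'],im.get('T',im.get('hand_eye')))
print(current_time(),current_ee_rot(),current_width())
E
```

```text
pics
scene [[444.10070700687936, 0.0, 254.9988937594672], [0.0, 444.10070700687936, 193.71237724441738], [0.0, 0.0, 1.0]] [-0.15055952  0.          0.          0.          0.        ] [[ 0.63436181  0.63358699 -0.4428912   1.0954631 ]
 [ 0.77298271 -0.51314745  0.37306491 -0.47581275]
 [ 0.00910059 -0.57900537 -0.81527294  1.01131875]
 [ 0.          0.          0.          1.        ]]
side [[436.8136393068651, 0.0, 255.11089915513557], [0.0, 436.8136393068651, 188.0249168351174], [0.0, 0.0, 1.0]] [-0.08191831  0.          0.          0.          0.        ] [[ 0.97013088 -0.16747011  0.17549881  0.36853053]
 [-0.24250473 -0.68779943  0.68419543 -0.82573178]
 [ 0.0061257  -0.70631841 -0.70786777  0.85138299]
 [ 0.          0.          0.          1.        ]]
wrist [[311.9228181635882, 0.0, 256.7737018938043], [0.0, 311.9228181635882, 190.2260622629661], [0.0, 0.0, 1.0]] [-0.06890758  0.          0.          0.          0.        ] [[ 5.00940286e-06 -9.65909752e-01 -2.58879028e-01  7.18592594e-02]
 [ 9.99999991e-01 -3.06967773e-05  1.33883844e-04 -2.31650033e-04]
 [-1.37266462e-04 -2.58879026e-01  9.65909743e-01 -1.54054157e-01]
 [ 0.00000000e+00  0.00000000e+00  0.00000000e+00  1.00000000e+00]]
0.15 [[ 1.21458211e-05  9.99999589e-01 -9.07019412e-04]
 [ 9.99999999e-01 -1.20982760e-05  5.24245720e-05]
 [ 5.24135771e-05 -9.07020047e-04 -9.99999587e-01]] 0.9982612872491561
```

View pics/scene0.png

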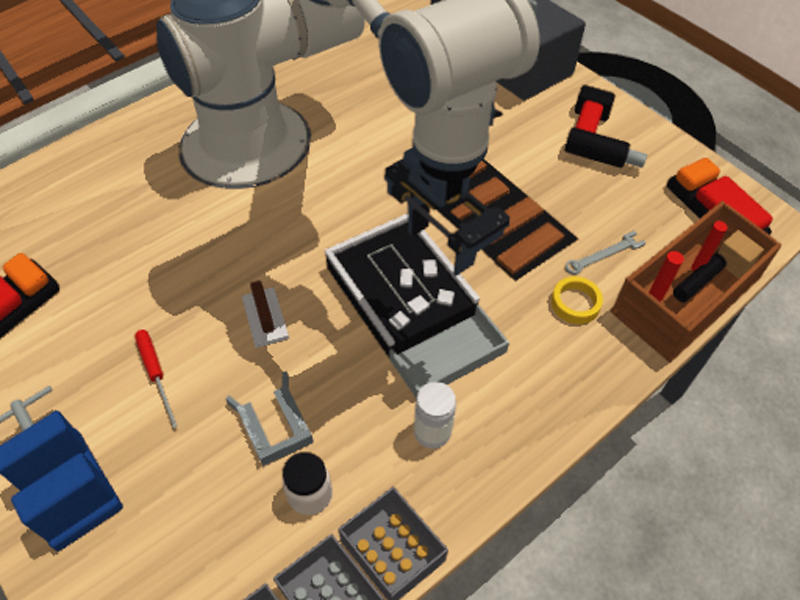

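View pics/side0.png

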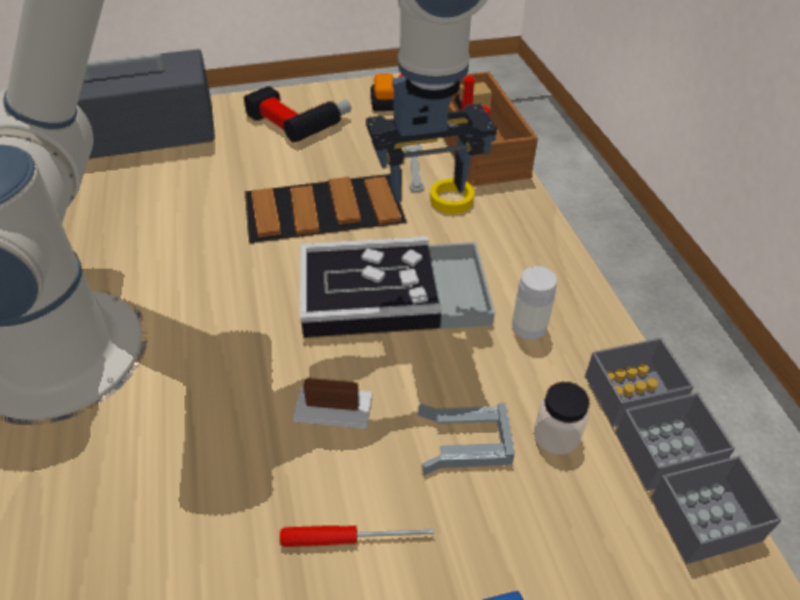

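View pics/wrist0.png

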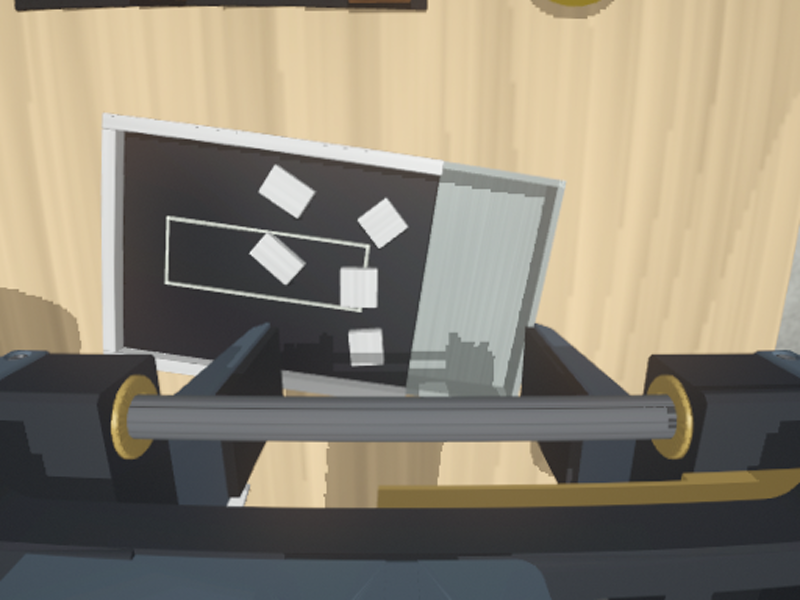

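```bash
cat > h.py <<'E'
import numpy as np, cv2, pickle
def camT(im):
    if 'T' in im: return np.array(im['T'])
    p,R=im['pose']; T=np.eye(4); T[:3,:3]=np.array(R); T[:3,3]=p
    return T@np.array(im['hand_eye'])
def ray(im,uv):
    uv=np.asarray(uv,float).reshape(-1,1,2)
    n=cv2.undistortPoints(uv,im['K'],im['dist_coeffs']).reshape(-1,2)
    d=np.c_[n,np.ones(len(n))]; T=camT(im)
    return T[:3,3], d@T[:3,:3].T
def plane(im,uv,z):
    o,d=ray(im,uv); s=(z-o[2])/d[:,2]; return o+d*s[:,None]
def proj(im,P):
    T=np.linalg.inv(camT(im)); rv=cv2.Rodrigues(T[:3,:3])[0]
    return cv2.projectPoints(np.asarray(P,float).reshape(-1,1,3),rv,T[:3,3],im['K'],np.array(im['dist_coeffs']))[0].reshape(-1,2)
def tri(ims,uvs):
    A=np.zeros((3,3));b=np.zeros(3)
    for im,uv in zip(ims,uvs):
        o,d=ray(im,[uv]); d=d[0]/np.linalg.norm(d[0]); M=np.eye(3)-np.outer(d,d); A+=M;b+=M@o
    return np.linalg.solve(A,b)
def cloud(im):
    h,w=im['depth'].shape; v,u=np.mgrid[0:h,0:w]
    o,d=ray(im,np.stack([u.ravel(),v.ravel()],1))
    return (o+d*im['depth'].ravel()[:,None]).reshape(h,w,3)
def ortho(im,x0,x1,y0,y1,z,s=0.001):
    # rows: x increasing upward ; cols: y decreasing to right
    xs=np.arange(x1,x0,-s); ys=np.arange(y1,y0,-s)
    X,Y=np.meshgrid(xs,ys,indexing='ij')
    P=np.stack([X,Y,np.full_like(X,z)],-1).reshape(-1,3)
    uv=proj(im,P).reshape(X.shape+(2,)).astype(np.float32)
    return cv2.remap(im['color'],uv,None,cv2.INTER_LINEAR)
def snap(name,tag):
    from plant import get_image,current_tcp_pos,current_ee_rot
    p=(np.array(current_tcp_pos()),np.array(current_ee_rot()))
    im=dict(get_image(name)); im['pose']=p
    pickle.dump(im,open(f'pics/{tag}.pkl','wb'))
    cv2.imwrite(f'pics/{tag}.png',cv2.resize(im['color'][:,:,::-1],(800,600),interpolation=cv2.INTER_CUBIC))
    return im
def load(tag): return pickle.load(open(f'pics/{tag}.pkl','rb'))
DOWN0=np.array([[0,1,0],[1,0,0],[0,0,-1.]])  # tool x = +y, tool y=+x
def Rdown(th):
    """tool y axis (jaw) at world angle th; tool z down"""
    y=np.array([np.cos(th),np.sin(th),0]); z=np.array([0,0,-1.]); x=np.cross(y,z)
    return np.stack([x,y,z],1)
E
python3 - <<'E'
from h import *
S=load('scene0');D=load('side0')
k=512/800
def P(im,u,v,z): return plane(im,[[u*k,v*k]],z)[0].round(3)
C=cloud(S);E=cloud(D)
for n,im,c,u,v in [('scr',S,C,262,305),('scr',D,E,330,395),('aer',S,C,437,392),('aer',D,E,538,275),('jar',S,C,305,472),('jar',D,E,566,400),('wr',S,C,605,252),('tape',S,C,577,300),('hold',S,C,270,455),('hold',D,E,505,435),('mat',D,E,325,210),('drv',S,C,160,370),('dv',D,E,330,535)]:
    print(n,c[int(v*k),int(u*k)].round(3))
E
```

```text
scr [ 0.437 -0.223  0.061]
scr [ 0.42  -0.227  0.052]
aer [ 0.764 -0.123  0.114]
aer [ 0.774 -0.124  0.114]
jar [ 0.737 -0.341  0.09 ]
jar [ 0.73  -0.345  0.091]
wr [0.703 0.37  0.002]
tape [0.746 0.241 0.002]
hold [ 0.656 -0.359  0.028]
hold [ 0.65  -0.34   0.029]
mat [0.493 0.261 0.003]
drv [ 0.414 -0.418  0.024]
dv [ 0.383 -0.427  0.025]
```

Run:
```python
from plant import *
from h import *
for tag,p in [('wA',[0.55,0.12,0.42]),('wB',[0.52,-0.22,0.42])]:
    for z in (0.42,0.38,0.34):
        p[2]=z
        try: movep(p,DOWN0); break
        except IKError as e: print('ik',p,e)
    snap('wrist',tag); print(tag,p,current_qpos())
snap('scene','scene1');snap('side','side1')
print(current_time())
```

```text
wA [0.55, 0.12, 0.42] [ 1.07572431e-01  2.81472528e-01  1.18196075e+00 -2.40835076e-04
  1.68080322e+00  1.08296721e-01]
wB [0.52, -0.22, 0.42] [-5.04190677e-01  2.82370245e-01  1.17630589e+00  2.81043869e-04
  1.68304388e+00 -5.05393367e-01]
2.575
```

View pics/wA.png

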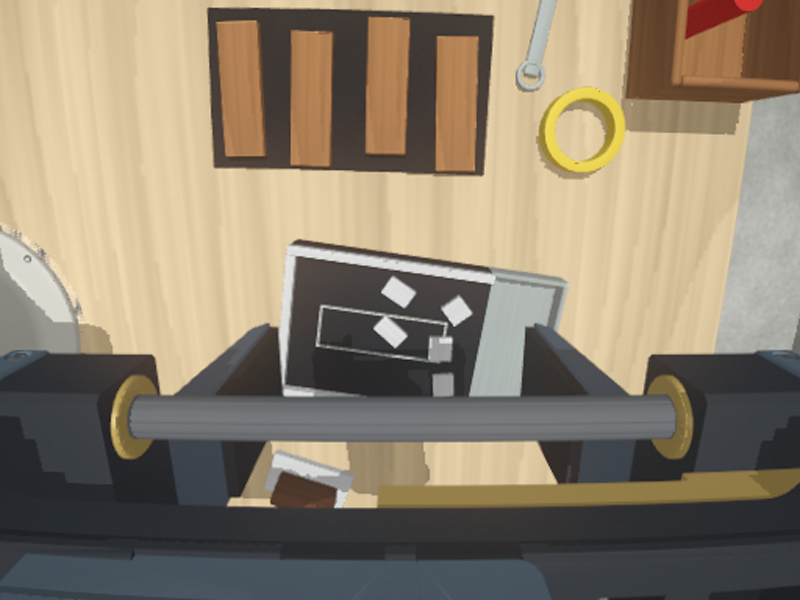

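View pics/wB.png

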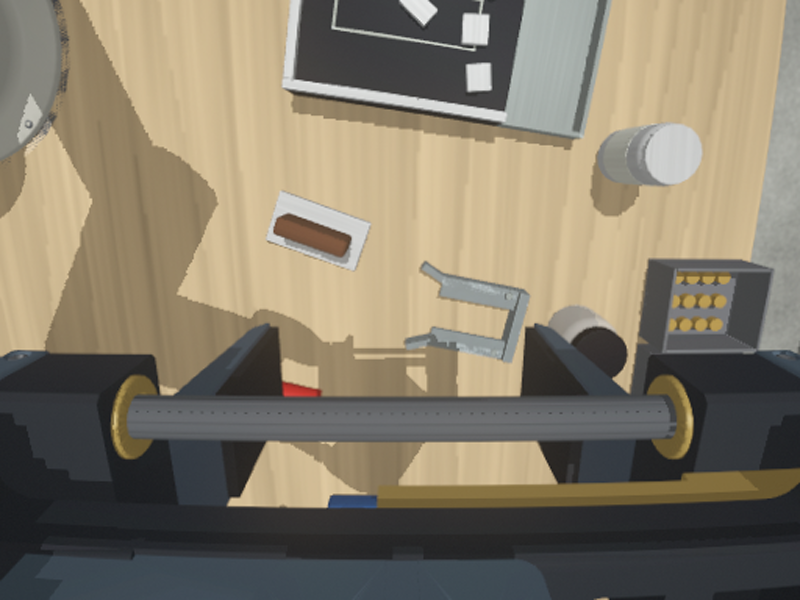

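```bash
cat >> h.py <<'E'
def crop(im,u0,v0,w,h,f,fn,step=10):
    c=im['color'][v0:v0+h,u0:u0+w,::-1]; c=cv2.resize(c,None,fx=f,fy=f,interpolation=cv2.INTER_CUBIC)
    for u in range(u0-u0%step+step,u0+w,step):
        x=int((u-u0+.5)*f); cv2.line(c,(x,0),(x,6 if u%50 else 14),(0,0,255),1); cv2.putText(c,str(u),(x-10,24),0,.35,(0,0,255),1)
    for v in range(v0-v0%step+step,v0+h,step):
        y=int((v-v0+.5)*f); cv2.line(c,(0,y),(6,y),(0,0,255),1); cv2.putText(c,str(v),(8,y+4),0,.35,(0,0,255),1)
    cv2.imwrite(fn,c)
E
python3 - <<'E'
from h import *
A=load('wA');B=load('wB');S=load('scene1');D=load('side1')
crop(B,165,115,180,130,4.4,'pics/c1.png')
crop(D,180,225,160,100,5,'pics/c2.png')
crop(A,125,0,200,120,4,'pics/c3.png')
crop(A,175,150,200,110,4,'pics/c4.png')
crop(D,150,95,180,130,4.4,'pics/c5.png')
crop(S,200,110,180,140,4.2,'pics/c6.png')
E
```

```text
(no output)
```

View pics/c1.png

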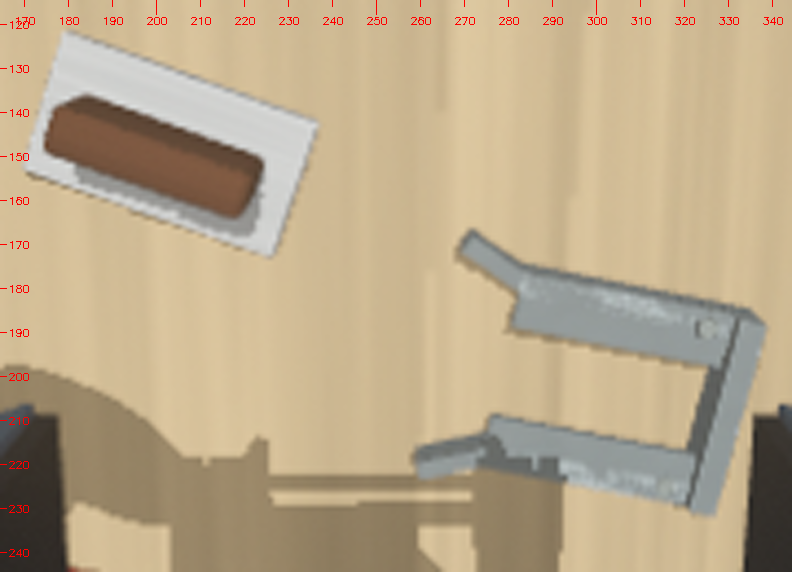

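View pics/c2.png

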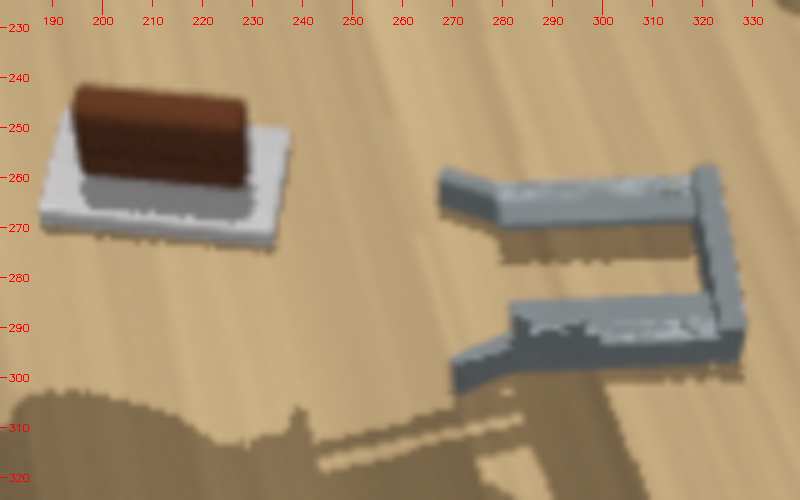

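View pics/c3.png

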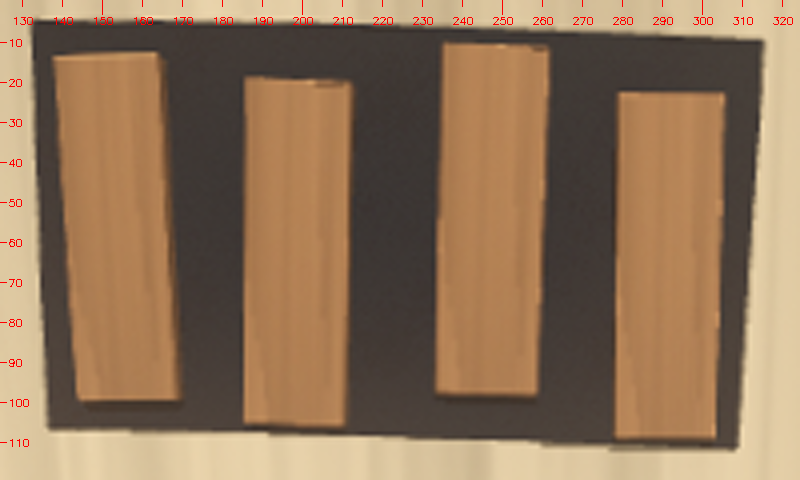

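View pics/c4.png

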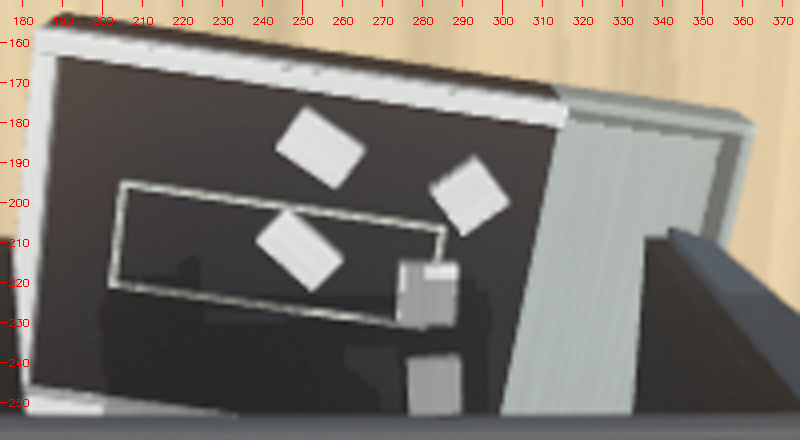

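View pics/c5.png

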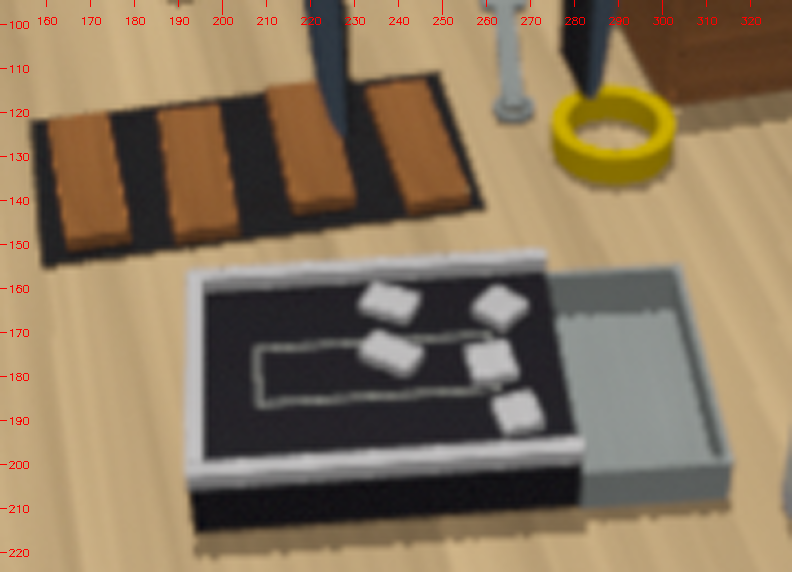

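View pics/c6.png

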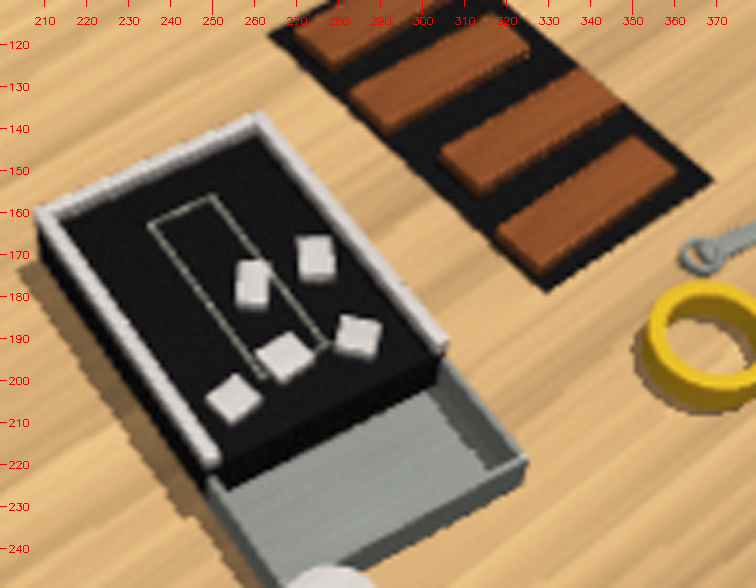

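```bash
cat > fit.py <<'E'
from h import *
from scipy.optimize import least_squares
def fit(model,obs,g,freez=False):
    """model Nx3; obs list of (im, {idx:(u,v)})"""
    def tf(p):
        c,s=np.cos(p[2]),np.sin(p[2]); M=model@np.array([[c,s,0],[-s,c,0],[0,0,1]])
        M=M+[p[0],p[1],p[3] if freez else 0]; return M
    def r(p):
        M=tf(p); o=[]
        for im,d in obs:
            k=list(d); o.append((proj(im,M[k])-np.array([d[i] for i in k])).ravel())
        return np.concatenate(o)
    s=least_squares(r,list(g)+([0] if freez else []))
    return s.x, r(s.x).reshape(-1,2)
def cc(u0,v0,f,pts): return {i:(u0+p[0]/f-.5,v0+p[1]/f-.5) for i,p in pts.items()}
def show(n,m,obs,g):
    a,r=fit(m,obs,g); b,_=fit(m,obs,g,True)
    print(n,a[:2].round(4),'yaw',np.degrees(a[2]).round(2),'rms px',np.sqrt((r**2).mean()).round(2),'max',abs(r).max().round(2),'| z free',b[:2].round(4),np.degrees(b[2]).round(2),'dz',b[3].round(4)); return a
E
cat > m1.py <<'E'
from fit import *
A=load('wA');B=load('wB');S=load('scene1');D=load('side1')
ol=np.array([[-73,25,40],[-73,-25,40],[73,25,40],[73,-25,40]])/1e3
oA=(A,cc(175,150,4,{0:(123,182),1:(111,286),2:(445,230)}))
oS=(S,cc(200,110,4.2,{0:(211,196),1:(150,226),2:(328,347),3:(263,377)}))
oD=(D,cc(150,95,4.4,{0:(257,347),1:(261,406)}))
board=show('board',ol,[oA,oS,oD],[.55,.05,0])
show('boardA',ol,[oA],[.55,.05,0]);show('boardS',ol,[oS],[.55,.05,0])
sc=np.array([[-55,30,12],[55,30,12],[55,-30,12],[-55,-30,12]])/1e3
sB=(B,cc(165,115,4.4,{0:(65,30),1:(318,122),2:(272,257),3:(27,172)}))
sD=(D,cc(180,225,5,{1:(290,128),3:(40,209),2:(272,236)}))
scr=show('scraper',sc,[sB,sD],[.43,-.22,-.3])
show('scrB',sc,[sB],[.43,-.22,-.3])
ho=np.array([[-35,20,22],[-35,-20,22],[55.5,20,22],[55.5,-20,22]])/1e3
hB=(B,cc(165,115,4.4,{0:(512,330),1:(492,415),2:(718,367),3:(697,455)}))
hD=(D,cc(180,225,5,{0:(502,228),1:(512,303),2:(694,222),3:(714,296)}))
hol=show('holder',ho,[hB,hD],[.6,-.33,-.1])
show('holB',ho,[hB],[.6,-.33,-.1])
st=np.array([[-70,22,12],[70,22,12],[70,-22,12],[-70,-22,12]])/1e3+[0,0,.003]
# strips along world y: yaw ~90deg: x axis->+y ; y axis -> -x
q=[{1:(53,57),2:(160,52),3:(181,399),0:(78,400)},{1:(245,77),2:(353,83),3:(345,427),0:(243,424)},{1:(443,43),2:(549,48),3:(537,397),0:(435,394)},{1:(618,92),2:(725,93),3:(715,438),0:(615,438)}]
strips=[]
g=[.4,.45,.53,.6]
for i in range(4):
    strips.append(show(f'strip{i}',st,[(A,cc(125,0,4,q[i]))],[g[i],.3,1.57]))
pickle.dump(dict(board=board,scr=scr,hol=hol,strips=strips),open('poses.pkl','wb'))
E
python3 m1.py
```

```text
board [0.5262 0.0048] yaw -8.54 rms px 0.46 max 0.82 | z free [0.5265 0.0047] -8.5 dz 0.0019
boardA [0.5256 0.0038] yaw -8.84 rms px 0.11 max 0.22 | z free [0.5254 0.0031] -8.84 dz -0.0021
boardS [0.5259 0.0059] yaw -8.18 rms px 0.27 max 0.42 | z free [0.5212 0.0099] -8.11 dz -0.0081
scraper [ 0.4236 -0.218 ] yaw -19.84 rms px 0.53 max 0.99 | z free [ 0.4237 -0.2181] -19.88 dz 0.001
scrB [ 0.4236 -0.2184] yaw -19.67 rms px 0.52 max 0.96 | z free [ 0.422  -0.2196] -19.68 dz -0.0092
holder [ 0.5945 -0.3189] yaw -10.98 rms px 0.44 max 0.78 | z free [ 0.5946 -0.3189] -10.98 dz -0.0002
holB [ 0.5942 -0.3189] yaw -10.96 rms px 0.37 max 0.58 | z free [ 0.5955 -0.3217] -10.92 dz -0.0089
strip0 [0.375  0.2751] yaw 90.35 rms px 0.3 max 0.43 | z free [0.3749 0.2751] 90.36 dz -0.0003
strip1 [0.4507 0.2634] yaw 86.98 rms px 0.21 max 0.26 | z free [0.4507 0.2634] 86.98 dz 0.0002
strip2 [0.5331 0.2758] yaw 87.91 rms px 0.12 max 0.19 | z free [0.5331 0.2758] 87.91 dz 0.0001
strip3 [0.6081 0.2579] yaw 90.13 rms px 0.08 max 0.14 | z free [0.6082 0.258 ] 90.13 dz -0.0006
```

Run:
```python
from plant import *
from h import *
P=pickle.load(open('poses.pkl','rb'))
A=load('wA');b=P['board'];D=load('side1')
c,s=np.cos(b[2]),np.sin(b[2]);R=np.array([[c,-s],[s,c]])
pts=[(320,148),(468,196),(299,250),(427,293),(434,386)]
for p in pts:
    w=plane(A,[[175+p[0]/4-.5,150+p[1]/4-.5]],.048)[0,:2]; print('chip',((w-b[:2])@R*1e3).round(0))
E_=cloud(D)
for u,v in [(465-0,180),(455,187),(600,190),(710,200),(480,375)]:
    print('holder cloud',E_[int(225+v/5),int(180+u/5)].round(3))
h=P['hol'];sc=P['scr']
for n,p,th in [('grasp',[*sc[:2],.049],sc[2]+np.pi/2),('grasp-',[*sc[:2],.049],sc[2]-np.pi/2),
  ('sweep0',[*(b[:2]+R@[-73,0]/1 if 0 else b[:2]+R@np.array([-.073,.0235])),.089],b[2]),('sweepE',[*(b[:2]+R@np.array([.11,0])),.089],b[2]),('sweep180',[*(b[:2]),.089],b[2]+np.pi),
  ('hold',[*h[:2],.049],h[2]+np.pi/2),('hold-',[*h[:2],.049],h[2]-np.pi/2)]:
    q=solve_ik(p,Rdown(th)); print(n,np.degrees(th).round(1),None if q is None else np.round(q,2))
```

```text
chip [11. 55.]
chip [78. 43.]
chip [9. 7.]
chip [68. -4.]
chip [ 79. -49.]
holder cloud [ 0.556 -0.266  0.024]
holder cloud [ 0.552 -0.263  0.018]
holder cloud [ 0.616 -0.284  0.021]
holder cloud [ 0.66  -0.308  0.031]
holder cloud [ 0.538 -0.356  0.008]
grasp 70.2 [-0.6   0.57  1.89 -0.    0.68 -1.83]
grasp- -109.8 [-0.6   0.57  1.89 -0.    0.68  1.32]
sweep0 -8.5 [-0.05  0.48  1.9  -0.    0.76  0.1 ]
sweepE -8.5 [-0.11  0.66  1.46 -0.    1.02  0.04]
sweep180 171.5 None
hold 79.0 [-0.58  0.76  1.38 -0.    1.01 -1.96]
hold- -101.0 [-0.58  0.76  1.38 -0.    1.01  1.18]
```

```bash
cat >> h.py <<'E'
def M2(p): 
    c,s=np.cos(p[2]),np.sin(p[2]); return np.array([[c,-s],[s,c]])
def w2(p,xy): return p[:2]+M2(p)@np.asarray(xy,float)
def overlay(im,polys,fn):
    c=im['color'][:,:,::-1].copy(); c=cv2.resize(c,None,fx=1.5625,fy=1.5625,interpolation=cv2.INTER_CUBIC)
    for P in polys:
        q=((proj(im,P)+.5)*1.5625*16).astype(int); cv2.polylines(c,[q],True,(0,0,255),1,cv2.LINE_AA,4)
    cv2.imwrite(fn,c)
def rect(p,lx,ly,z,x0=0,y0=0):
    return np.array([[*w2(p,[x0+a*lx/2,y0+b*ly/2]),z] for a,b in [(-1,1),(1,1),(1,-1),(-1,-1)]])
E
python3 - <<'E'
from plant import *
from h import *
P=pickle.load(open('poses.pkl','rb')); sc=P['scr']; th=sc[2]-np.pi/2
movep([*sc[:2],.20],Rdown(th))
im=snap('wrist','g1'); S=snap('scene','g1s')
overlay(im,[rect(sc,.11,.06,.012),rect(sc,.08,.02,.062)],'pics/g1o.png')
overlay(S,[rect(sc,.11,.06,.012),rect(sc,.08,.02,.062),rect(P['board'],.146,.05,.04)],'pics/g1so.png')
print(current_time())
E
```

```text
4.3417
```

View pics/g1o.png

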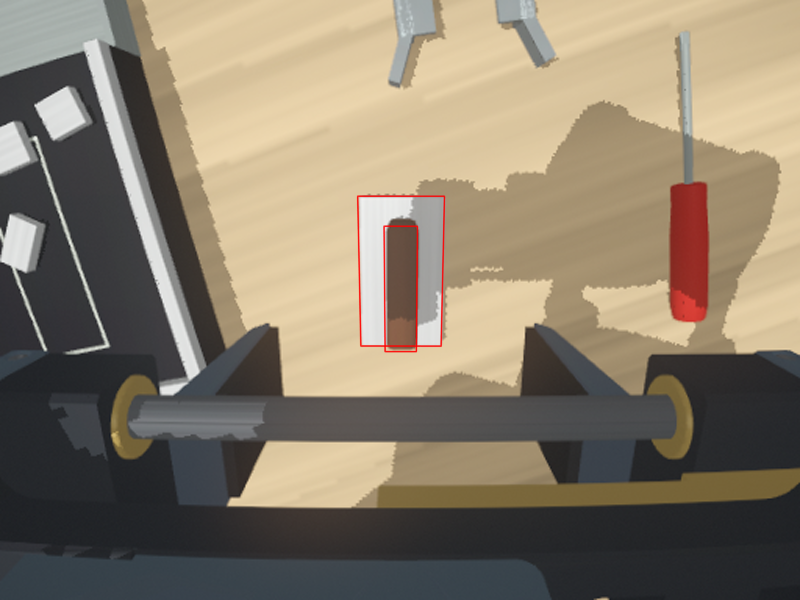

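View pics/g1so.png

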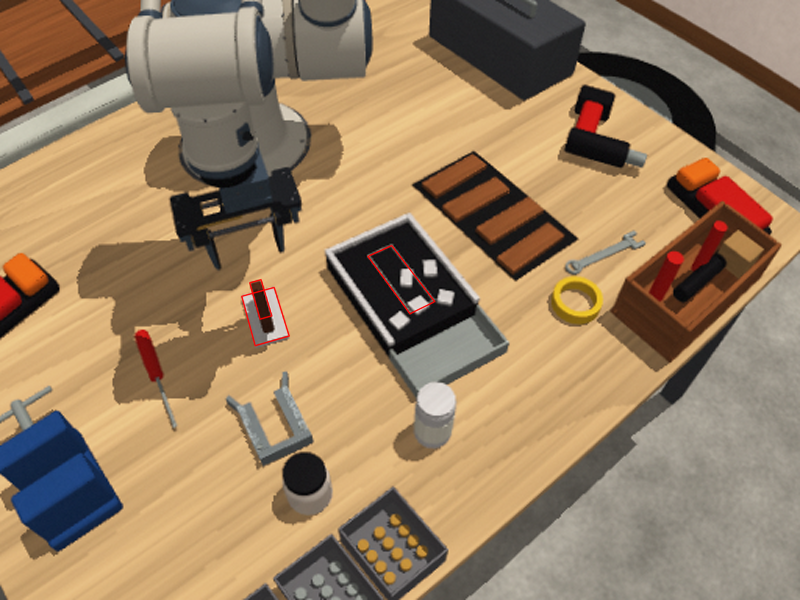

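The scraper's sole outline agrees in the wrist view (358–445, 196–346) and in the scene view, so I'll grasp it and sweep.

Run:
```python
from plant import *
from h import *
P=pickle.load(open('poses.pkl','rb')); sc=P['scr']; th=sc[2]-np.pi/2; b=P['board']
movel([*sc[:2],.049],v=.1)
close(45); hold(.2)
print('w',current_width()*91,current_tcp_pos(),current_wrist_force())
movel([*sc[:2],.18],v=.12)
print('w',current_width()*91,current_wrist_force())
movep([*w2(b,[-.071,.0235]),.18],Rdown(b[2]))
im=snap('wrist','s1'); snap('side','s1d'); print(current_time(),current_width()*91)
```

```text
w 19.879522240959417 [ 0.42362572 -0.21806569  0.04899705] [-0.00291043  0.06254058 -1.647697  ]
w 19.67309890696294 [ 0.62413092  0.44815252 -2.33396119]
9.7833 19.804842290700375
```

View pics/s1.png

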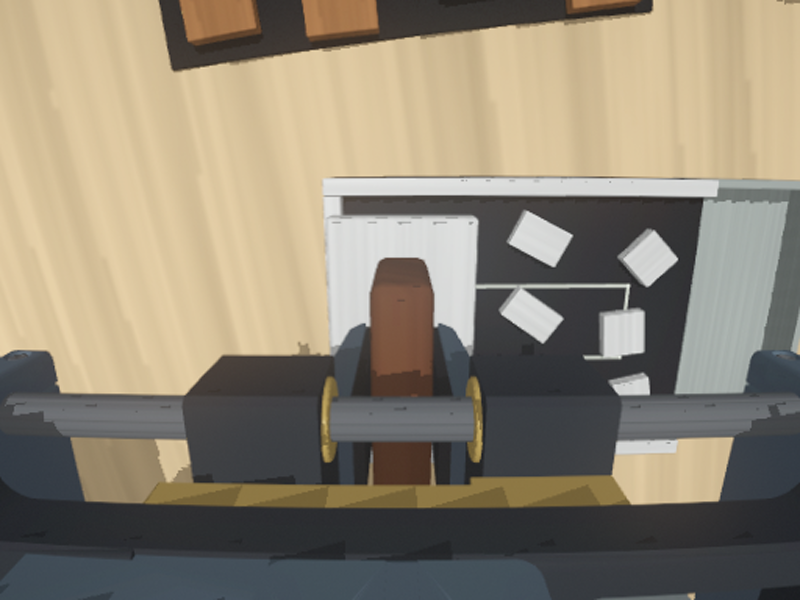

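View pics/s1d.png

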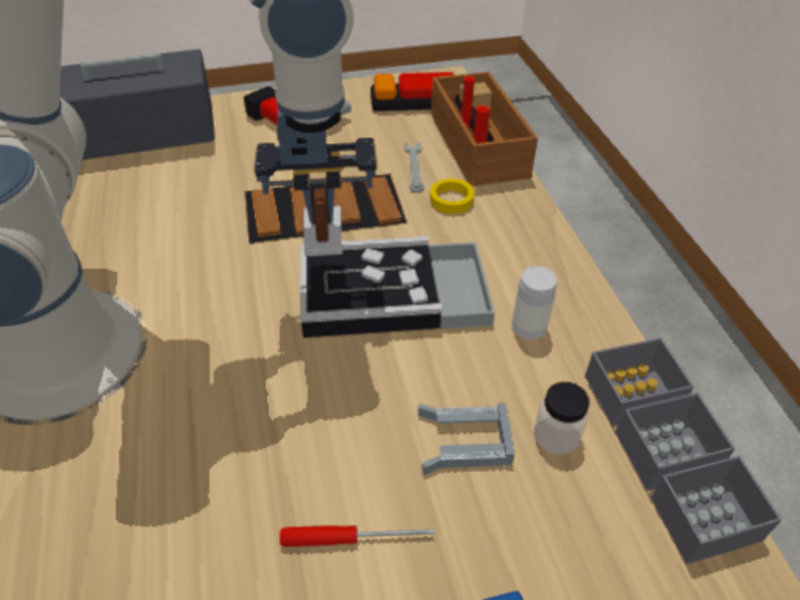

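```bash
cat > sweep.py <<'E'
from plant import *
from h import *
def sweep(y,xe=.108,x0=-.069,z=.0895):
    b=pickle.load(open('poses.pkl','rb'))['board']; R=Rdown(b[2])
    movel([*w2(b,[x0,y]),.14],R,v=.15)
    movel([*w2(b,[x0,y]),z],R,v=.05)
    print('down',np.round(current_wrist_force(),1),current_width()*91)
    f=[]
    for x in np.linspace(x0,xe,7)[1:]:
        movel([*w2(b,[x,y]),z],R,v=.08); f.append(np.round(current_wrist_force(),1).tolist())
    print(f)
    hold(.3)
    movel([*w2(b,[xe,y]),.14],R,v=.12)
    print('w',current_width()*91,current_time())
E
python3 - <<'E'
from sweep import *
sweep(.021)
b=pickle.load(open('poses.pkl','rb'))['board']
movel([*w2(b,[-.069,-.021]),.14],v=.2)
snap('wrist','s2');snap('scene','s2s');snap('side','s2d')
E
python3 -c "
import cv2,numpy as np
a=[cv2.resize(cv2.imread(f'pics/{n}.png'),(400,300)) for n in ('s2','s2s','s2d')]
cv2.imwrite('pics/s2all.png',np.vstack([np.hstack(a[:2]),np.hstack([a[2],a[2]*0])]))"
```

```text
down [ 0.1  0.  -1.9] 19.64402035700919
[[-0.3, -0.3, -1.8], [-0.0, 0.6, -1.9], [0.2, 0.5, -1.7], [-0.2, 0.2, -2.4], [-0.1, -0.6, -2.3], [0.7, -0.6, -2.5]]
w 19.932678532758217 15.3333
```

View pics/s2all.png

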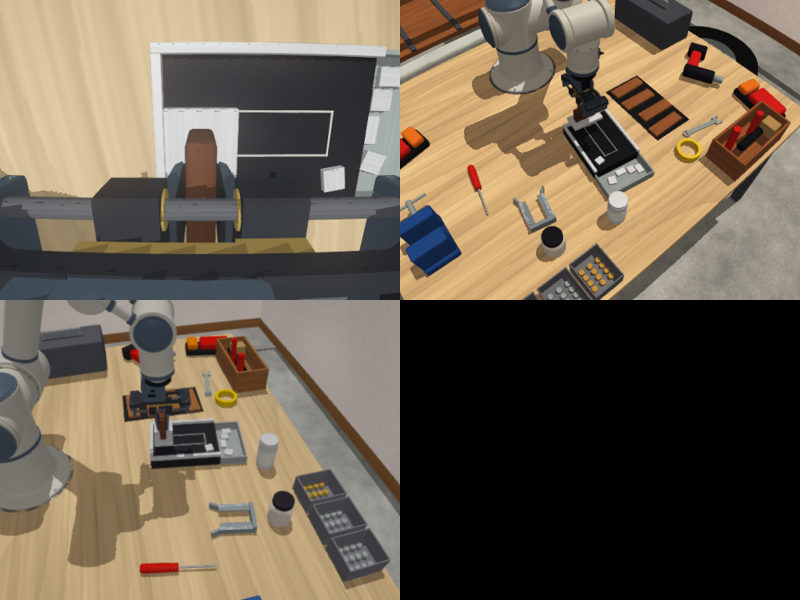

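Four of the five chips are in the trough. One is left on the board (wrist view, about (332,180) in the tile). Next is the second sweep, on the −y side.

Run:
```python
from sweep import *
sweep(-.021)
b=pickle.load(open('poses.pkl','rb'))['board']
# lift and step back to view board whole, camera on +y side
movel([*w2(b,[.02,-.12]),.25],v=.25)
im=snap('wrist','s3');snap('scene','s3s');snap('side','s3d'); print(current_width()*91,current_time())
S=load('s3s');D=load('s3d')
crop(S,200,120,150,140,4,'pics/s3sc.png')
crop(D,180,150,150,75,5,'pics/s3dc.png')
```

```text
down [ 0.6  0.1 -2.8] 19.971204601726832
[[-0.4, -0.1, -3.0], [0.4, -0.3, -2.2], [-0.3, 1.4, -1.9], [-1.3, 0.4, -2.2], [-0.2, -0.2, -1.5], [-0.4, -0.7, -3.4]]
w 19.600717939658782 21.925
19.62829407695356 22.9167
```

View pics/s3.png

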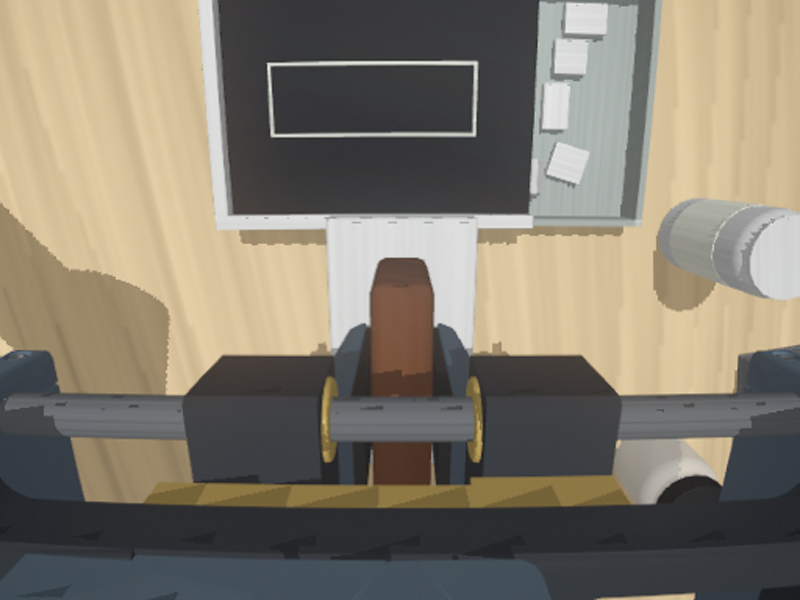

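View pics/s3sc.png

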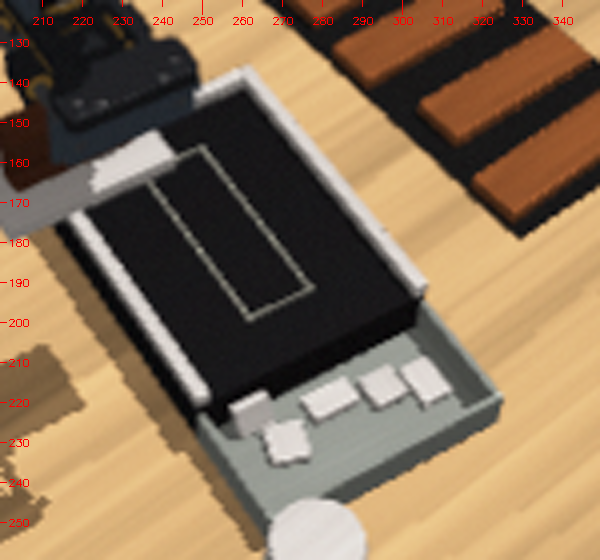

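View pics/s3dc.png

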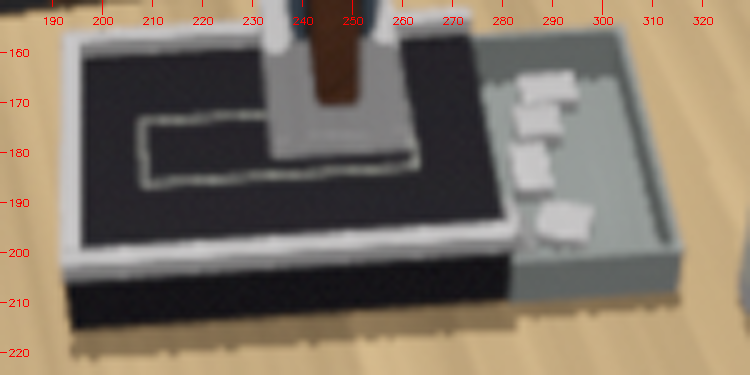

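Run:
```python
from fit import *
W=load('s3');S=load('s3s')
crop(W,160,20,260,130,3,'pics/s3c.png')
C=cloud(S); b=pickle.load(open('poses.pkl','rb'))['board']
for v in range(206,222,2):
    print([tuple(((C[v,u,:2]-b[:2])@M2(b)*1e3).round(0).astype(int))+(int(C[v,u,2]*1e3),) for u in range(256,272,3)])
```

```text
[(np.int64(83), np.int64(-49), 42), (np.int64(86), np.int64(-41), 39), (np.int64(90), np.int64(-34), 40), (np.int64(96), np.int64(-29), 43), (np.int64(98), np.int64(-20), 39), (np.int64(102), np.int64(-14), 39)]
[(np.int64(87), np.int64(-51), 40), (np.int64(92), np.int64(-44), 40), (np.int64(96), np.int64(-38), 41), (np.int64(99), np.int64(-31), 40), (np.int64(103), np.int64(-24), 40), (np.int64(107), np.int64(-17), 40)]
[(np.int64(93), np.int64(-54), 39), (np.int64(98), np.int64(-48), 42), (np.int64(101), np.int64(-41), 40), (np.int64(104), np.int64(-33), 38), (np.int64(109), np.int64(-27), 40), (np.int64(112), np.int64(-20), 38)]
[(np.int64(99), np.int64(-58), 41), (np.int64(103), np.int64(-51), 40), (np.int64(107), np.int64(-45), 42), (np.int64(110), np.int64(-37), 40), (np.int64(113), np.int64(-30), 38), (np.int64(114), np.int64(-21), 32)]
[(np.int64(105), np.int64(-61), 42), (np.int64(109), np.int64(-55), 43), (np.int64(114), np.int64(-49), 44), (np.int64(115), np.int64(-40), 39), (np.int64(114), np.int64(-30), 30), (np.int64(114), np.int64(-20), 21)]
[(np.int64(109), np.int64(-64), 40), (np.int64(113), np.int64(-57), 40), (np.int64(114), np.int64(-49), 35), (np.int64(114), np.int64(-39), 27), (np.int64(113), np.int64(-29), 19), (np.int64(113), np.int64(-19), 11)]
[(np.int64(114), np.int64(-67), 40), (np.int64(112), np.int64(-56), 29), (np.int64(115), np.int64(-49), 27), (np.int64(121), np.int64(-44), 31), (np.int64(114), np.int64(-29), 9), (np.int64(116), np.int64(-21), 5)]
[(np.int64(113), np.int64(-66), 28), (np.int64(116), np.int64(-59), 26), (np.int64(120), np.int64(-52), 27), (np.int64(124), np.int64(-45), 26), (np.int64(117), np.int64(-31), 5), (np.int64(121), np.int64(-24), 5)]
```

View pics/s3c.png

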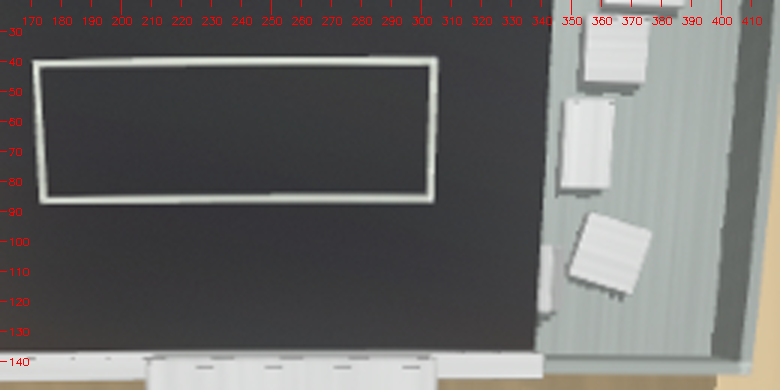

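Run:
```python
from fit import *
W=load('s3');S=load('s3s')
ol=np.array([[-73,25,40],[-73,-25,40],[73,25,40],[73,-25,40]])/1e3
o=(W,cc(160,20,3,{0:(33,61),2:(438,57),3:(434,203),1:(40,204)}))
oi=(W,cc(160,20,3,{0:(40,67),2:(430,64),3:(428,195),1:(47,197)}))
a=show('W',ol,[o],[.526,.005,-.15])
show('Wi',ol*[140/146,44/50,1],[oi],[.526,.005,-.15])
oS=(S,cc(200,120,4,{0:(204,146),1:(148,180),2:(317,288),3:(250,320)}))
show('S',ol,[oS],[.526,.005,-.15]); show('both',ol,[o,oS],[.526,.005,-.15])
w=plane(W,list(o[1].values()),.04); print(np.linalg.norm(w[0]-w[1]),np.linalg.norm(w[1]-w[2]))
P=pickle.load(open('poses.pkl','rb')); print(P['board'])
```

```text
W [0.5254 0.0046] yaw -8.42 rms px 0.41 max 0.55 | z free [0.5255 0.0042] -8.42 dz 0.0026
Wi [0.5255 0.0048] yaw -8.37 rms px 0.82 max 0.96 | z free [0.5257 0.004 ] -8.36 dz 0.0053
S [0.5276 0.0073] yaw -8.2 rms px 0.68 max 1.26 | z free [0.5162 0.017 ] -8.02 dz -0.0198
both [0.5257 0.0049] yaw -8.39 rms px 0.81 max 1.94 | z free [0.5258 0.0048] -8.39 dz 0.0008
0.1467860401952539 0.05114631419541594
[ 0.52615783  0.00477861 -0.14902978]
```

Run:
```python
from plant import *
from h import *
P=pickle.load(open('poses.pkl','rb')); P['board']=np.array([.5256,.0046,np.radians(-8.5)]); pickle.dump(P,open('poses.pkl','wb'))
h=P['hol']; R=Rdown(h[2]-np.pi/2)
movep([*w2(h,[-.135,0]),.20],R)
movel([*w2(h,[-.135,0]),.06],v=.12)
im=snap('wrist','h1'); snap('side','h1d')
overlay(im,[rect(h,.0905,.04,.022,.01025),rect([*w2(h,[-.135,0]),h[2]],.11,.06,.023)],'pics/h1o.png')
crop(load('h1d'),160,215,200,110,4,'pics/h1dc.png')
print(current_width()*91,current_time(),current_qpos())
```

```text
19.72438363512849 25.5333 [-6.74659004e-01  6.13004925e-01  1.70856288e+00  1.39950652e-05
  8.18831853e-01  1.08765552e+00]
```

View pics/h1o.png

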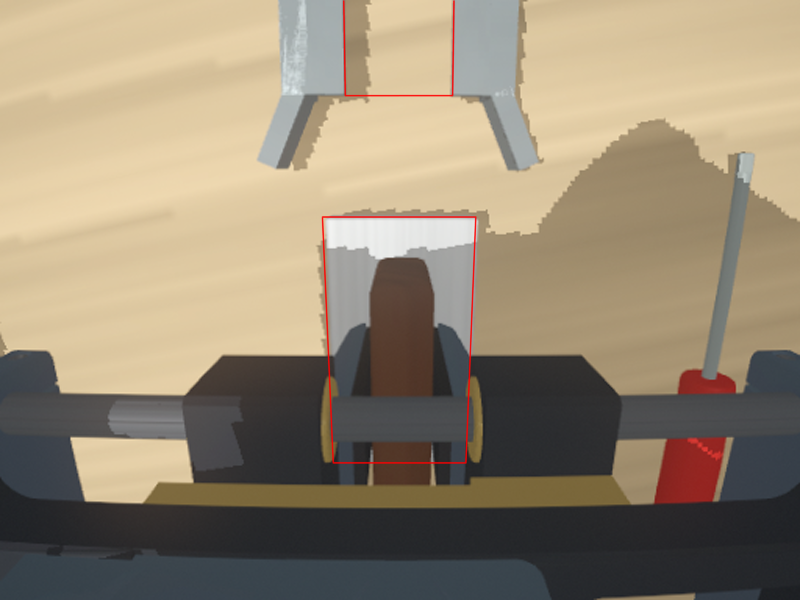

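View pics/h1dc.png

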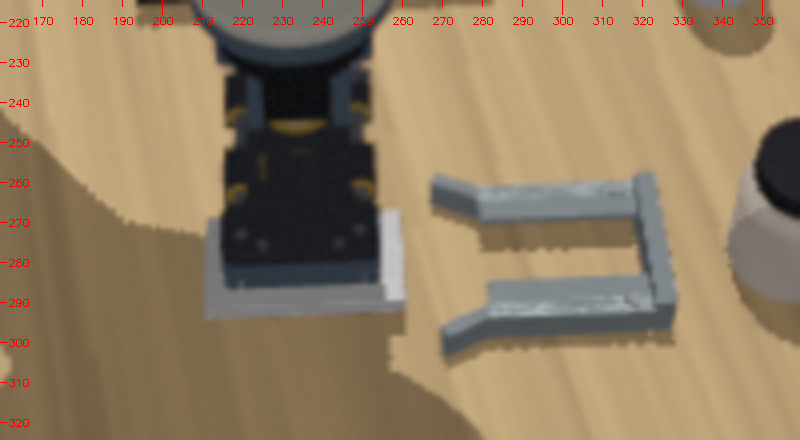

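Sole and slot line up (sole centre at about x=399 px, slot centre at about 398 px). I'll lower it and slide it in.

Run:
```python
from plant import *
from h import *
P=pickle.load(open('poses.pkl','rb')); h=P['hol']; R=Rdown(h[2]-np.pi/2); ax=np.array([*M2(h)[:,0],0])
z=.0495
movel([*w2(h,[-.135,0]),z],v=.04); print('down',np.round(current_wrist_force(),1))
for x in (-.11,-.09,-.075,-.06,-.045,-.03,-.018,-.01):
    movel([*w2(h,[x,0]),z],v=.05); f=np.array(current_wrist_force()); print(x,np.round(f,1),round(f@ax,1))
    if f@ax<-25: break
else:
    for x in np.arange(-.008,.008,.001):
        movel([*w2(h,[x,0]),z],v=.02); f=np.array(current_wrist_force()); print(x.round(4),np.round(f,1),round(f@ax,1),np.round((np.array(current_tcp_pos())[:2]-h[:2])@M2(h)*1e3,1))
        if f@ax<-12: break
print(current_width()*91,current_time())
snap('wrist','h2');snap('side','h2d'); crop(load('h2d'),160,215,200,110,4,'pics/h2dc.png')
```

```text
down [-0.7  0.4 -2.7]
-0.11 [-0.3  0.5 -2.3] -0.4
-0.09 [-0.4  0.2 -3.1] -0.4
-0.075 [-0.1 -0.3 -2.3] -0.0
-0.06 [ 0.4  0.7 -3.3] 0.3
-0.045 [ 0.3  0.3 -2. ] 0.2
-0.03 [ 0.1  0.5 -3.3] 0.0
-0.018 [ 0.2  0.1 -1.9] 0.1
-0.01 [-0.5 -0.1 -2.7] -0.4
-0.008 [-1.   1.  -2.7] -1.2 [-8.  0.]
-0.007 [ 0.9  1.  -2.2] 0.7 [-7. -0.]
-0.006 [ 0.2 -0.  -2.6] 0.2 [-5.9  0. ]
-0.005 [-0.   0.  -2.1] -0.0 [-4.9 -0. ]
-0.004 [ 0.  -0.1 -2.2] 0.1 [-3.9  0. ]
-0.003 [ 0.6  0.4 -1.4] 0.5 [-2.9 -0. ]
-0.002 [ 0.   0.6 -2.1] -0.1 [-2.  0.]
-0.001 [ 0.5 -0.5 -2.1] 0.5 [-0.9 -0. ]
0.0 [-0.1 -0.7 -2.2] 0.1 [ 0.1 -0. ]
0.001 [ 0.3 -0.2 -2.4] 0.3 [ 1.1 -0. ]
0.002 [-4.5  0.8 -0.1] -4.6 [1.4 0.1]
0.003 [-10.4   0.8   2.8] -10.4 [1.6 0.2]
0.004 [-16.    2.    6.3] -16.1 [1.7 0.2]
19.68319688841757 32.8917
```

View pics/h2dc.png

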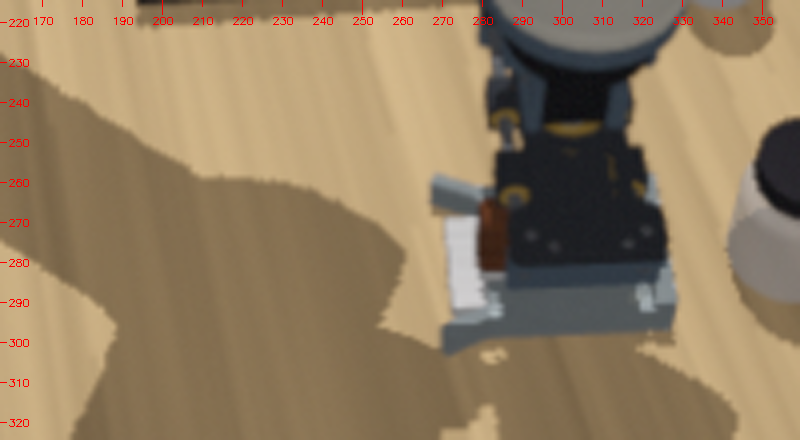

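Run:
```python
from plant import *
from h import *
P=pickle.load(open('poses.pkl','rb')); h=P['hol']
movel([*w2(h,[.0018,0]),.0495],v=.02); print(np.round(current_wrist_force(),1))
release(); hold(.2); print(np.round(current_wrist_force(),1),current_width())
movel([*w2(h,[.0018,0]),.15],v=.12)
movel([*w2(h,[-.06,0]),.25],v=.2)
im=snap('wrist','h3'); snap('side','h3d'); print(current_time())
p=[*w2(h,[.0012,0]),h[2]]
overlay(im,[rect(h,.0905,.04,.022,.01025),rect(p,.08,.02,.062),rect(p,.11,.06,.012)],'pics/h3o.png'); crop(load('h3d'),160,215,200,110,4,'pics/h3dc.png')
```

```text
[-5.9  0.8  1.1]
[ 0.1  0.6 -0.1] 1.0012482656910626
36.4333
```

View pics/h3o.png

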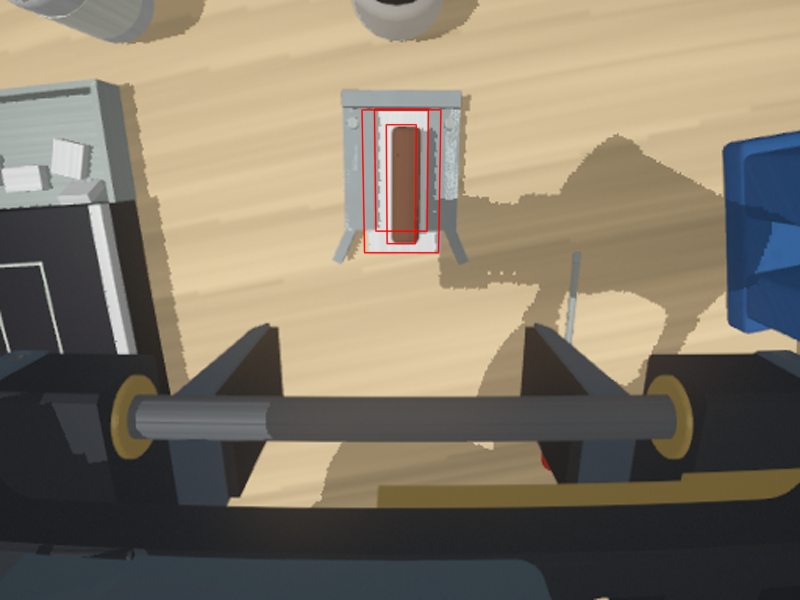

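View pics/h3dc.png

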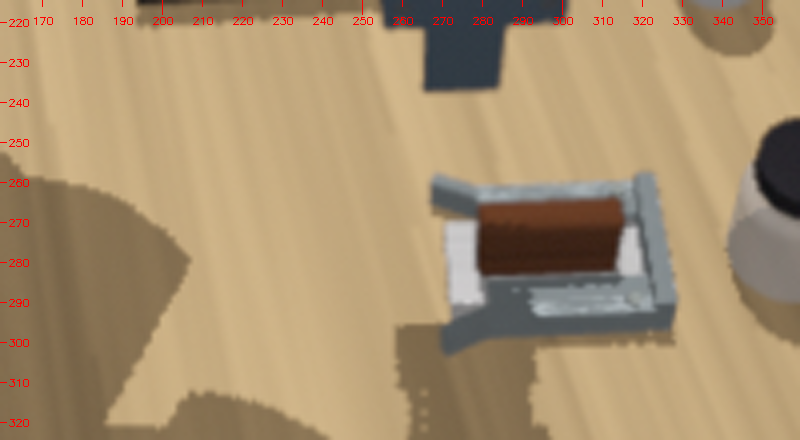

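The scraper is home: its front edge meets the stop in both views. Next is strip 0, with the jaws shifted towards the free side so that they clear strip 1.

```bash
cat > strip.py <<'E'
from plant import *
from h import *
P=pickle.load(open('poses.pkl','rb')); b=P['board']
ZP=.0215
def pick(i,off,dy=0):
    s=P['strips'][i]; th=s[2]-np.pi/2; R=Rdown(th); d=np.array([np.cos(th),np.sin(th)])
    xy=s[:2]+off*d
    movep([*xy,.12],R)
    movel([*xy,ZP],v=.08); print('down f',np.round(current_wrist_force(),1))
    close(30); hold(.2); print('w',round(current_width()*91,2),np.round(current_wrist_force(),1))
    movel([*xy,.16],v=.12); print('up w',round(current_width()*91,2),np.round(current_wrist_force(),1),current_time())
def toboard(n,dx=0,dy=0,up=.05,sgn=-1):
    R=Rdown(b[2]+sgn*np.pi/2); z=.04+.012*n+ZP-.003
    movep([*w2(b,[dx,dy]),z+up],R); return z
def put(n,dx=0,dy=0):
    z=.04+.012*n+ZP-.003
    movel([*w2(b,[dx,dy]),z+.0008],v=.05); print('place f',np.round(current_wrist_force(),1),round(current_width()*91,2))
    release(); hold(.3)
    movel([*w2(b,[dx,dy]),z+.09],v=.1)
E
python3 - <<'E'
from strip import *
for p,th in [([.37,.275,.0215],0),([*w2(b,[0,0]),.06],b[2]-np.pi/2),([*w2(b,[0,0]),.06],b[2]+np.pi/2)]: print(solve_ik(p,Rdown(th)))
movel([.45,-.15,.25],v=.25)
pick(0,-.012)
snap('side','p0d'); snap('wrist','p0');
E
```

```text
[ 5.09516916e-01  6.16979238e-01  1.94512855e+00 -4.44089210e-16
  5.79484864e-01  5.09516916e-01]
[-1.04882592e-01  5.94350879e-01  1.76298216e+00 -4.44089210e-16
  7.84259615e-01  1.61426672e+00]
[-1.04882592e-01  5.94350879e-01  1.76298216e+00 -4.44089210e-16
  7.84259615e-01 -1.52732593e+00]
down f [0.5 0.5 0.2]
w 43.57 [ 0.9  1.  -0.5]
up w 43.92 [-0.6 -0.1 -0.5] 42.6333
```

View pics/p0.png

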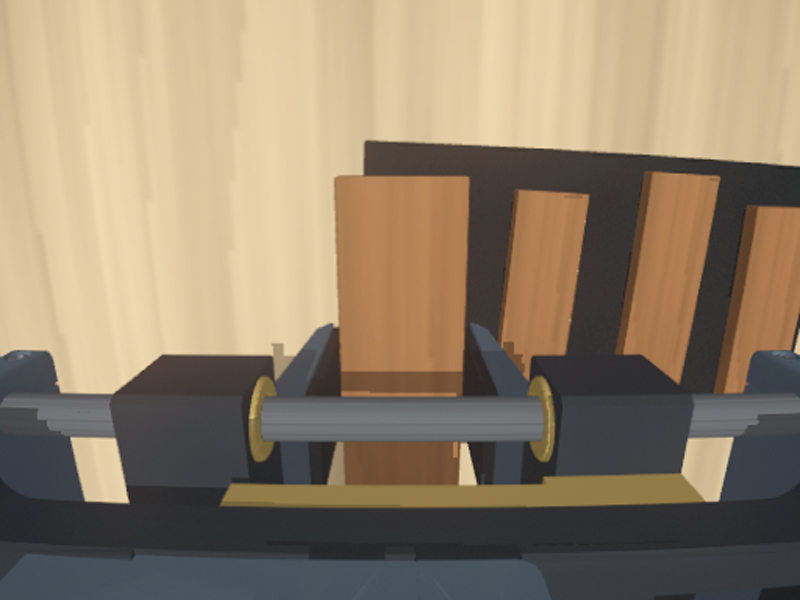

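View pics/p0d.png

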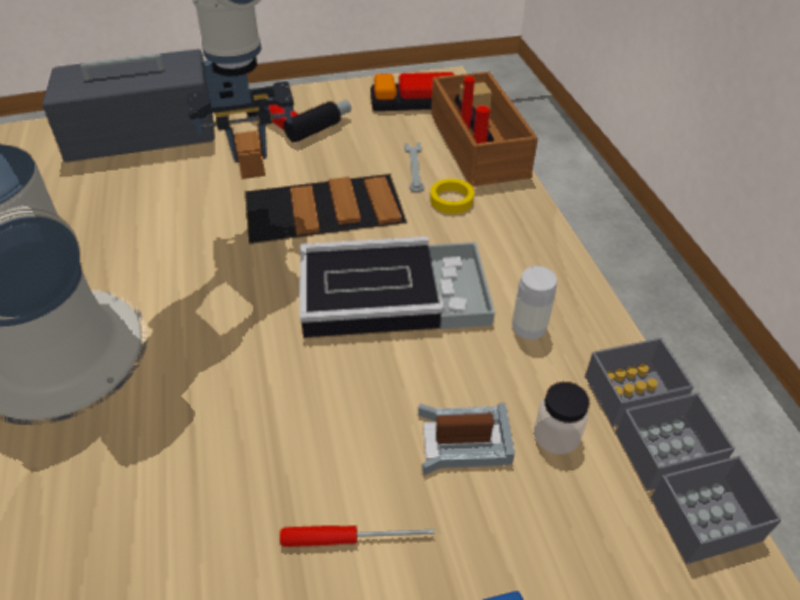

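```bash
cat >> h.py <<'E'
def intool(im,uv800,zt):
    i=dict(im); i['pose']=(np.zeros(3),np.eye(3)); k=.64
    uv=[[u*k-.5,v*k-.5] for u,v in uv800]
    return plane(i,uv,zt)
E
python3 - <<'E'
from strip import *
im=load('p0'); print((intool(im,[(335,177),(469,176)],.0065)*1e3).round(1))
toboard(0); im=snap('wrist','p0b')
overlay(im,[rect(b,.146,.05,.04),rect(b,.14,.044,current_tcp_pos()[2]-.0065)],'pics/p0bo.png')
E
```

```text
[[ 69.1 -21.8   6.5]
 [ 69.4  21.3   6.5]]
```

View pics/p0bo.png

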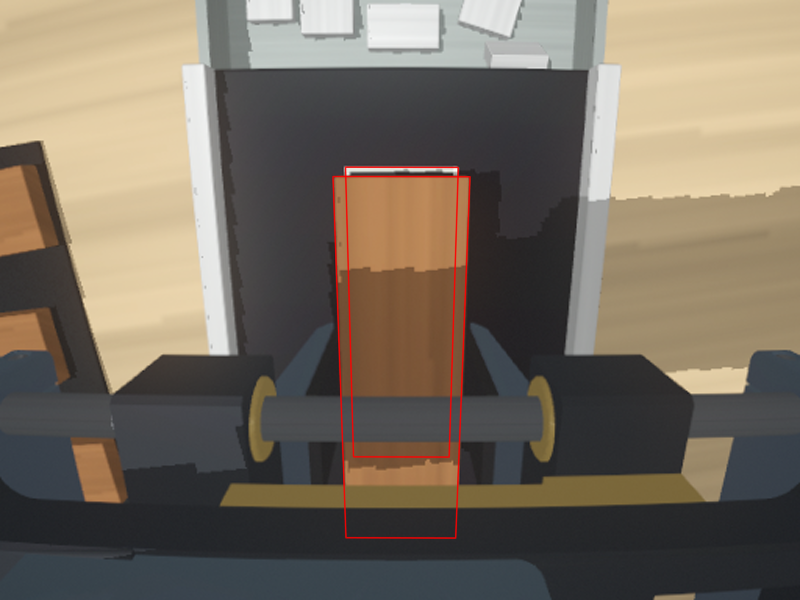

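Run:
```python
from strip import *
put(0)
movel([*w2(b,[-.03,0]),.22],v=.2)
im=snap('wrist','q0'); print(current_time())
overlay(im,[rect(b,.146,.05,.04),rect(b,.14,.044,.052)],'pics/q0o.png')
S=snap('scene','q0s'); crop(S,200,120,150,140,4,'pics/q0sc.png')
crop(im,200,90,110,140,5,'pics/q0c.png')
```

```text
place f [ 0.3  0.1 -0.8] 43.59
47.9167
```

View pics/q0o.png

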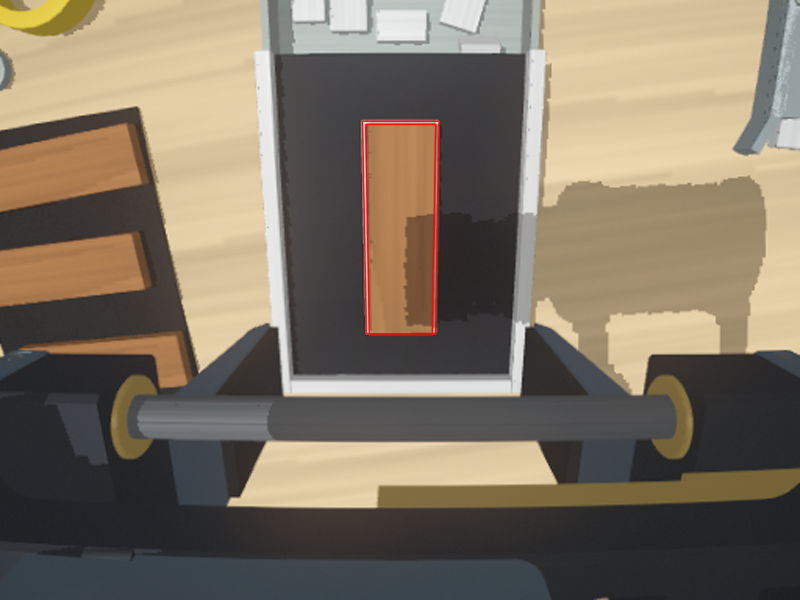

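View pics/q0sc.png

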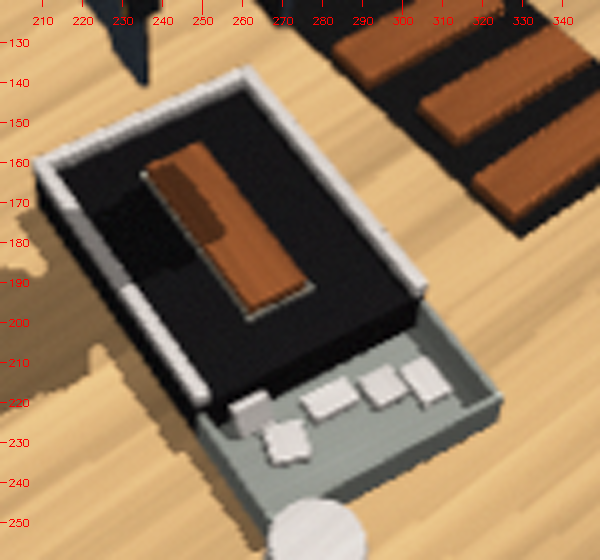

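Strip 0 lies inside the outline in both views. On to strip 1.

Run:
```python
from strip import *
pick(1,-.012)
toboard(1); im=snap('wrist','p1b')
overlay(im,[rect(b,.146,.05,.04),rect(b,.14,.044,current_tcp_pos()[2]-.0065)],'pics/p1bo.png')
```

```text
down f [-0.2  1.1  0.1]
w 43.69 [ 0.4 -1.   0.7]
up w 43.7 [-0.1  0.6 -0.5] 52.7417
```

View pics/p1bo.png

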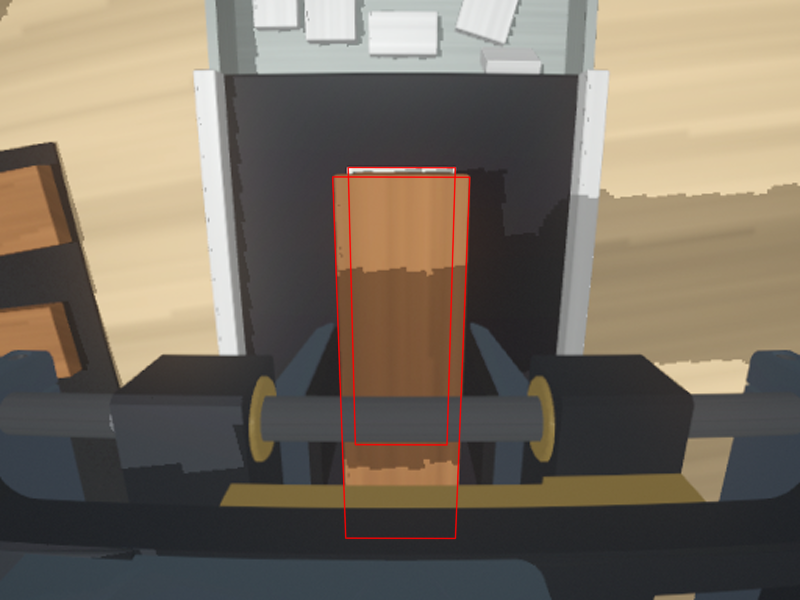

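Strip 1 matches its overlay. I'll place it and pick strip 2.

Run:
```python
from strip import *
put(1)
movel([*w2(b,[-.03,0]),.22],v=.2)
im=snap('wrist','q1'); overlay(im,[rect(b,.14,.044,.052),rect(b,.14,.044,.064)],'pics/q1o.png')
pick(2,-.012)
toboard(2); im=snap('wrist','p2b')
overlay(im,[rect(b,.146,.05,.04),rect(b,.14,.044,current_tcp_pos()[2]-.0065)],'pics/p2bo.png'); print(current_time())
a=cv2.imread('pics/q1o.png')[50:400,200:600];c=cv2.imread('pics/p2bo.png')[50:600,200:600]
cv2.imwrite('pics/q1p2.png',np.hstack([np.pad(a,((0,200),(0,0),(0,0))),c]))
```

```text
place f [-0.1 -0.3  0.6] 43.71
down f [0.3 0.5 0.7]
w 42.98 [ 1.5 -0.9  1.3]
up w 43.39 [ 0.5  0.8 -0.2] 62.5583
63.75
```

View pics/q1p2.png

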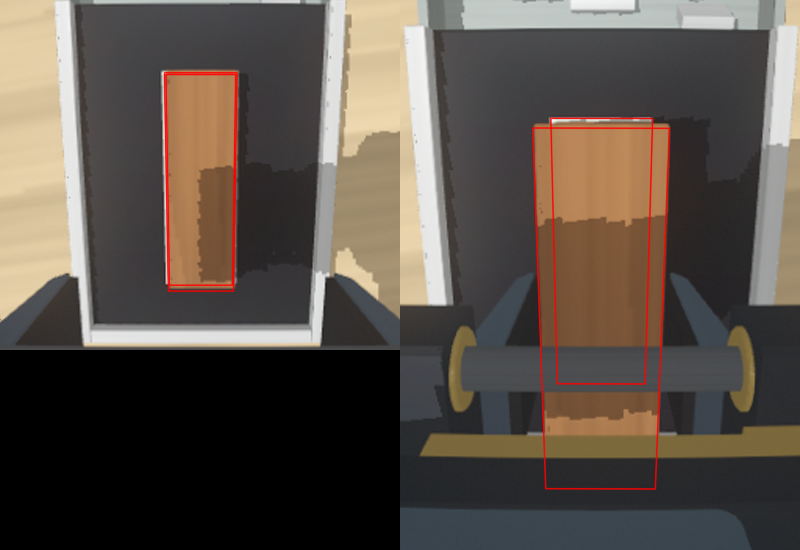

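Run:
```python
from h import *
im=load('q1'); crop(im,220,65,80,110,6,'pics/q1c.png')
im=load('p2b'); crop(im,200,90,110,50,7,'pics/p2c.png')
```

```text
(no output)
```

View pics/q1c.png

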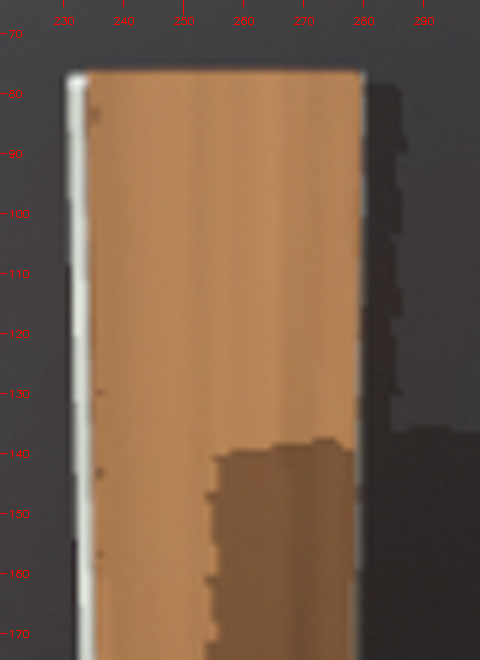

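View pics/p2c.png

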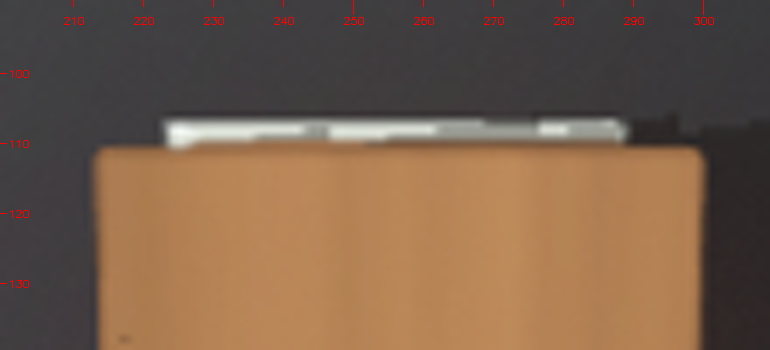

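Run:
```python
from h import *
P=pickle.load(open('poses.pkl','rb'));b=P['board']
im=load('q1')
def bf(w): return ((w[:,:2]-b[:2])@M2(b)*1e3).round(1)
print('s1 far corners',bf(plane(im,[(234.5,76.5),(279.8,76.5)],.064)).tolist())
im=load('q0'); crop(im,220,65,80,150,4,'pics/q0c.png'); 
crop(load('q1'),220,65,80,150,4,'pics/q1c2.png')
im=load('p2b'); i=dict(im); i['pose']=(np.zeros(3),np.eye(3)); 
print('s2 tool',(plane(i,[(200+97/7-.5,110.6),(200+705/7-.5,110.6)],.0065)*1e3).round(1))
a=cv2.imread('pics/q0c.png');c=cv2.imread('pics/q1c2.png'); cv2.imwrite('pics/q01.png',np.hstack([a,c]))
```

```text
s1 far corners [[71.2, 20.0], [71.2, -22.8]]
s2 tool [[ 71.3 -20.6   6.5]
 [ 71.3  22.9   6.5]]
```

View pics/q01.png

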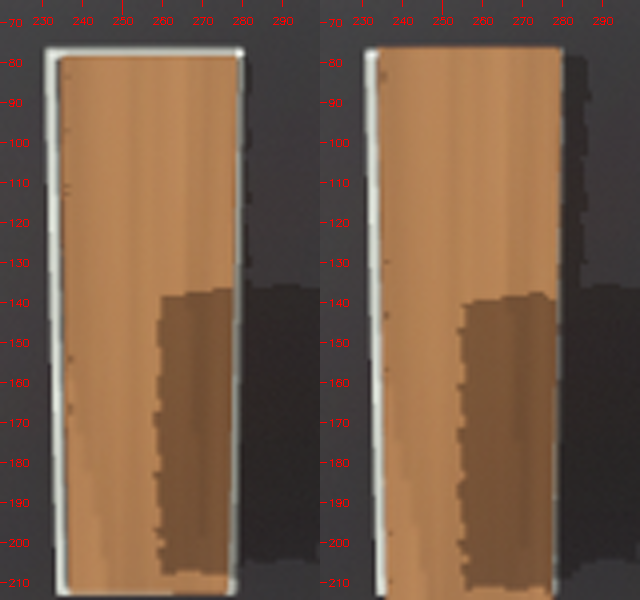

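Run:
```python
from fit import *
P=pickle.load(open('poses.pkl','rb'));b=P['board']
im=load('q0'); f=lambda p:(220+p[0]/4-.5,65+p[1]/4-.5)
def bf(w): return ((w[:,:2]-b[:2])@M2(b)*1e3).round(1).tolist()
print('s0',bf(plane(im,[f(p) for p in [(62,56),(238,56),(232,592),(67,590)]],.052)))
print('outline',bf(plane(im,[f(p) for p in [(45,48),(243,48),(237,594),(57,594)]],.04)))
```

```text
s0 [[70.3, 20.3], [70.3, -22.9], [-68.6, -23.7], [-68.0, 21.3]]
outline [[73.3, 25.4], [73.3, -25.0], [-73.3, -25.9], [-73.3, 25.0]]
```

Run:
```python
from h import *
for t in ['wA','p0','p0b','p1b','q0','q1','p2b']:
    im=load(t); print(t,im['K'][0].round(2),im['hand_eye'][:3].round(4).tolist())
```

```text
wA [311.92   0.   256.77] [[0.0, -0.9659, -0.2589, 0.0719], [1.0, -0.0, 0.0001, -0.0002], [-0.0001, -0.2589, 0.9659, -0.1541]]
p0 [311.92   0.   256.77] [[0.0, -0.9659, -0.2589, 0.0719], [1.0, -0.0, 0.0001, -0.0002], [-0.0001, -0.2589, 0.9659, -0.1541]]
p0b [311.92   0.   256.77] [[0.0, -0.9657, -0.2596, 0.0731], [1.0, 0.0002, -0.0007, 0.0013], [0.0007, -0.2596, 0.9657, -0.1541]]
p1b [311.92   0.   256.77] [[0.0, -0.9657, -0.2596, 0.0731], [1.0, 0.0002, -0.0007, 0.0013], [0.0007, -0.2596, 0.9657, -0.1541]]
q0 [311.92   0.   256.77] [[0.0, -0.9657, -0.2596, 0.0731], [1.0, 0.0002, -0.0007, 0.0013], [0.0007, -0.2596, 0.9657, -0.1541]]
q1 [311.92   0.   256.77] [[0.0, -0.9657, -0.2596, 0.0731], [1.0, 0.0002, -0.0007, 0.0013], [0.0007, -0.2596, 0.9657, -0.1541]]
p2b [311.92   0.   256.77] [[0.0, -0.9657, -0.2596, 0.0731], [1.0, 0.0002, -0.0007, 0.0013], [0.0007, -0.2596, 0.9657, -0.1541]]
```

Run:
```python
from h import *
for t in ['p0b','p1b','p2b']:
    im=load(t); g=im['color'][95:130,230:284].astype(float); s=(g[...,0]-g[...,2]).mean(1)  # red-blue: wood
    hi=s[25:32].mean(); 
    # first row crossing half
    r=np.argmax(s>hi/2); sub=95+r-1+(hi/2-s[r-1])/(s[r]-s[r-1])
    i=dict(im); i['pose']=(np.zeros(3),np.eye(3)); i['hand_eye']=load('p0')['hand_eye']
    print(t,round(sub,2),(plane(i,[(256,sub)],.0065)*1e3).round(2)[0])
```

```text
p0b 112.12 [69.38 -0.6   6.5 ]
p1b 110.26 [70.29 -0.6   6.5 ]
p2b 109.8 [70.51 -0.6   6.5 ]
```

Run:
```python
from strip import *
put(2,dx=-.0007)
movel([*w2(b,[-.03,0]),.24],v=.2)
im=snap('wrist','q2')
s=P['strips'][3]
movep([s[0]-.005,s[1]-.06,.25],Rdown(s[2]-np.pi/2)); im3=snap('wrist','r3')
overlay(im3,[rect(s,.14,.044,.015)],'pics/r3o.png'); print(current_time())
a=cv2.imread('pics/q2.png')[50:450,200:600];c=cv2.imread('pics/r3o.png')[0:400,200:600]
cv2.imwrite('pics/q2r3.png',np.hstack([a,c]))
```

```text
place f [-0.4 -0.7 -1.5] 43.35
69.0
```

View pics/q2r3.png

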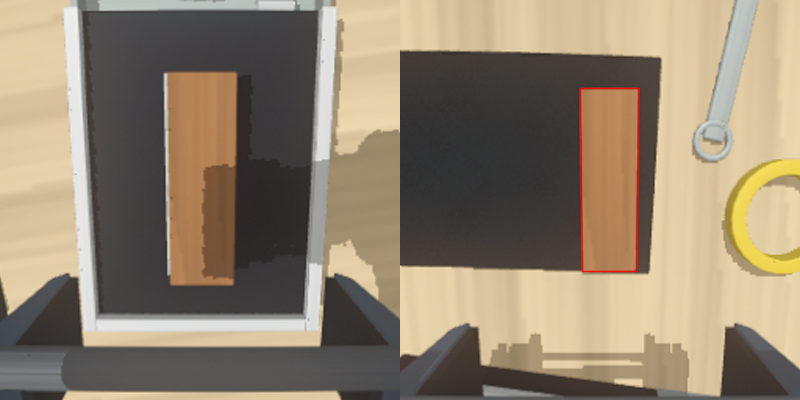

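Run:
```python
from strip import *
pick(3,-.010)
toboard(3); im=snap('wrist','p3b')
g=im['color'][95:130,230:284].astype(float); s=(g[...,0]-g[...,2]).mean(1); hi=s[25:32].mean(); r=np.argmax(s>hi/2); sub=95+r-1+(hi/2-s[r-1])/(s[r]-s[r-1])
i=dict(im); i['pose']=(np.zeros(3),np.eye(3)); i['hand_eye']=load('p0')['hand_eye']
x=plane(i,[(256,sub)],.0065)[0,0]; print(sub,x,current_width()*91,current_time())
```

```text
down f [ 0.6  0.6 -0.2]
w 43.51 [1.  0.4 0.4]
up w 43.93 [ 0.4  0.  -1.3] 73.3
110.05216165413533 0.07038908537333677 43.61016266061313 74.5833
```

View pics/p3b.png

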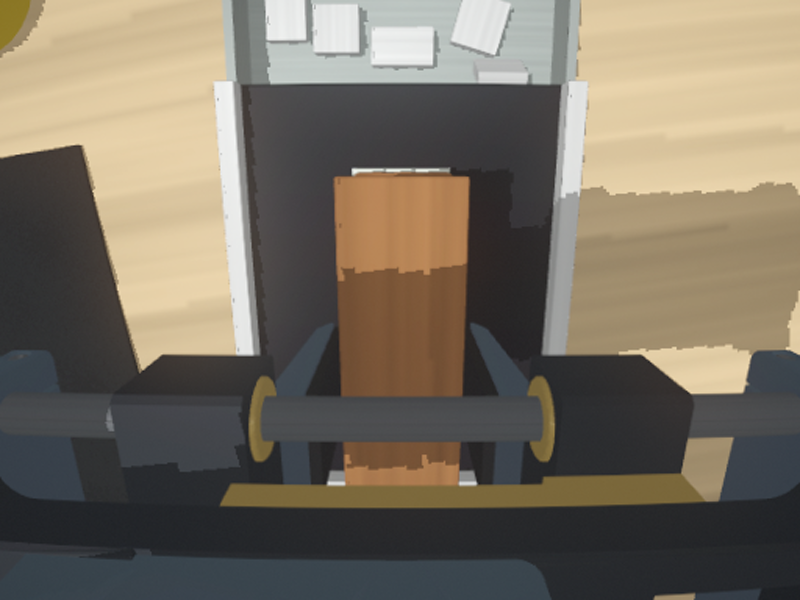

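Run:
```python
from strip import *
put(3,dx=-.0007)
movel([*w2(b,[-.04,0]),.26],v=.2)
im=snap('wrist','q3')
movep([.40,.15,.33],Rdown(0))
S=snap('scene','f_s');D=snap('side','f_d'); print(current_time())
crop(D,170,140,180,130,4.4,'pics/f_dc.png',20); crop(S,190,110,170,140,4.2,'pics/f_sc.png',20)
crop(D,240,240,140,80,5,'pics/f_hc.png')
crop(im,200,50,130,150,4,'pics/q3c.png')
```

```text
place f [-0.2 -0.9  0.1] 43.55
79.9417
```

View pics/q3c.png

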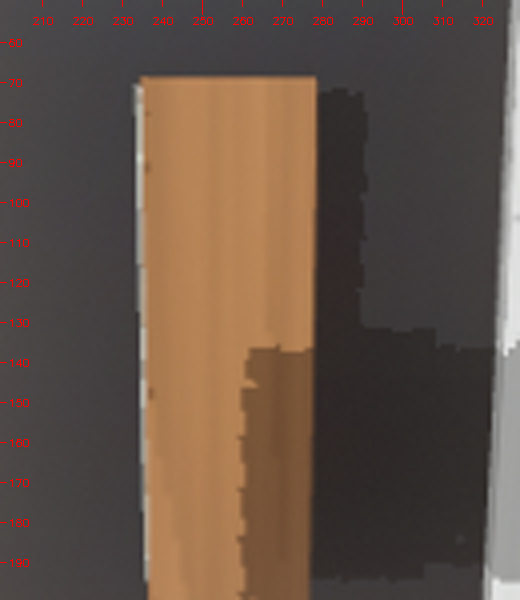

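View pics/f_dc.png

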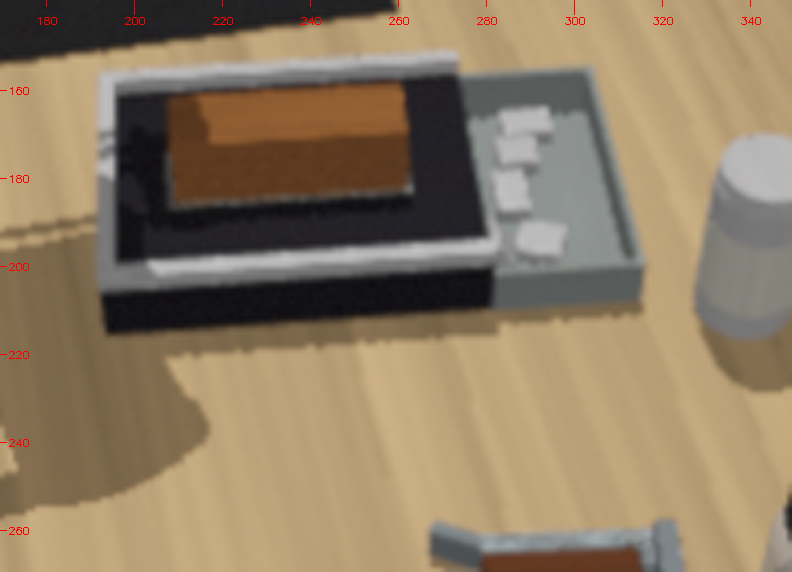

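View pics/f_sc.png

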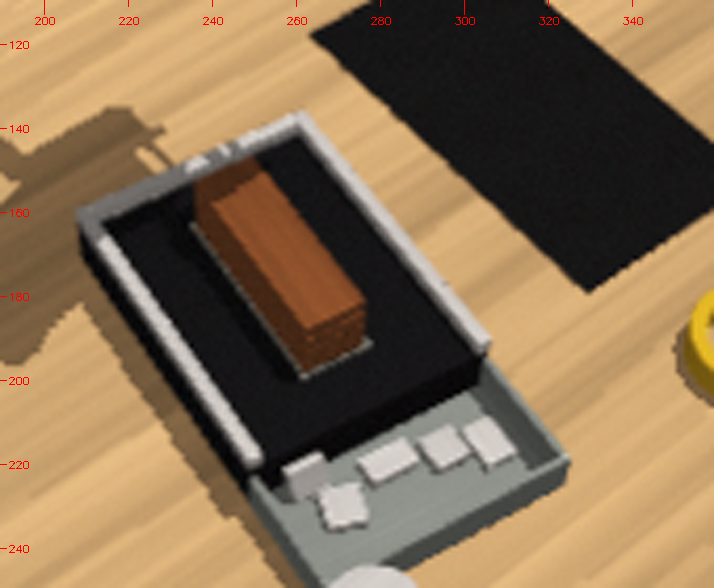

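View pics/f_s.png

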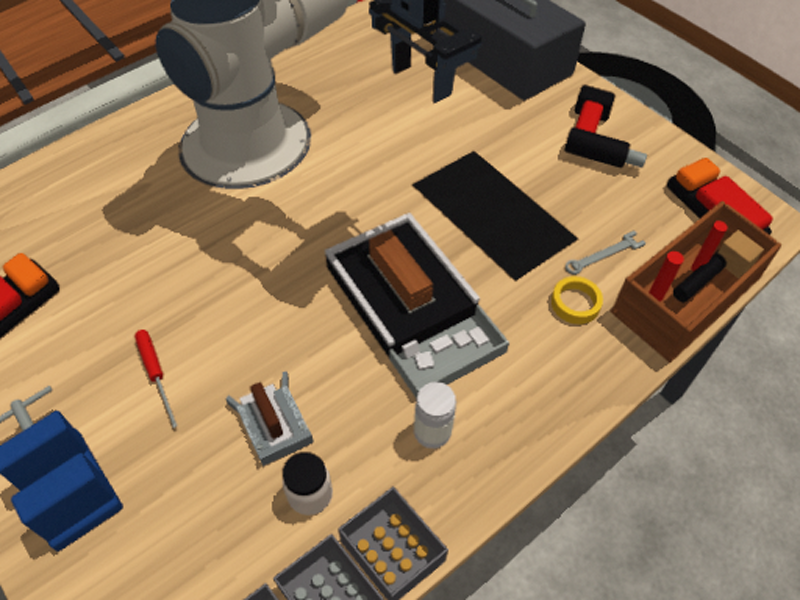

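View pics/f_hc.png

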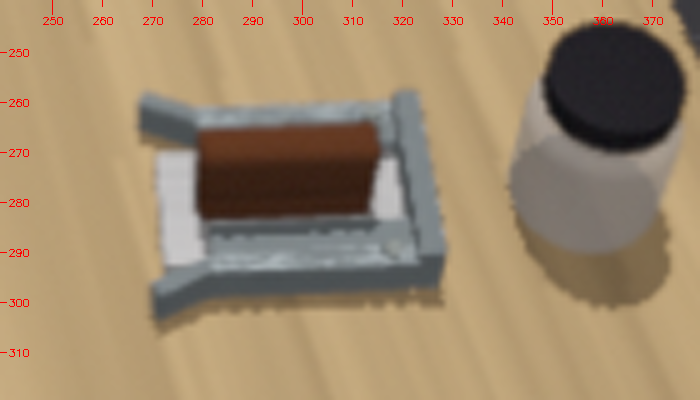

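The pile is square, the scraper hasn't moved since it was seated, all five chips are in the trough and the bystanders are where they started. I'll hand in.

Run:
```python
from plant import *
print(current_width(),current_tcp_pos(),current_time()); sign_off()
```

```text
0.9965588497996625 [0.40022509 0.14970118 0.32958927] 79.9417
the job is handed in; nothing more can be done
```

The job is done and was handed in at about 80 s of the 208 s allowed.

- **Chips:** I cleared all five with two sweeps of the gripped scraper, before any strip went on the board. The last pictures show the board top bare and all five in the trough. One chip stands on edge against the board's end face, with its top at about 27 mm, below the 32 mm trough walls.
- **Scraper:** I slid it along the bench into the holder until the end stop pushed back, with about 16 N at the most, then released it. That contact came about 1 mm beyond my camera estimate of home. A final picture shows it unmoved.
- **Strips:** All four are in one square pile inside the outline. The bottom strips sit about 1.2 to 1.4 mm towards the robot's right and 1 mm far of the outline's centre, within the 3 mm margin. Ends and sides of the pile agree to about 1 mm.
- **Bystanders and forces:** The aerosol, tape, driver, jar and wrench look unmoved in the last pictures. I saw no slip of the grip, and forces stayed low throughout.
- **Disagreement:** The wrist camera's reported calibration shifted by about 1.5 mm mid-run, though nothing in the pictures had moved. I therefore checked the strips against the outline within the same picture.

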